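# Tip the wheels out of the corner-spout pan

## Robot

A 7-joint arm with a two-finger parallel gripper is mounted at the origin on the work surface; the furniture and walls round the work are solid. World frame = base frame: x ahead of the robot, y to its left, z up, the work surface at z = 0. Lengths are in m, angles in rad, forces in N, time in s.
With the tool pointing down it reaches from about 0.4 to 0.875 m from the base axis. Payload 6.5 kg.
Tool frame: the origin (TCP) lies midway between the tips of the shut fingers; the grasp point (between the pads) lies 19 mm behind it; x points along the fingers, z is the direction in which the jaws open and shut, and the axes are right-handed (so a half turn about x gives the same grasp; the last joint's range is limited). The gripper opens to 88 mm and grips with 3 to 60 N. Pads are 18 mm wide; open, the fingers measure 123 mm over their backs; the gripper's body (75 mm by 187 mm) begins 45 mm behind the grasp point.
Start: joints at [-1.398, 0.536, -0.004, 1.538, 0.003, 1.067, -0.071], TCP at [0.154, 0.632, 0.239] pointing down, gripper open.
Joint ranges: [-2.7, 2.7], [-0.37, 2.16], [-1.27, 1.26], [0.24, 2.4], [-1.31, 4.45], [0.19, 1.91], [-2.76, 2.76]. Speed limits (rad/s): [2.39, 2.39, 3.14, 3.14, 3.14, 3.14, 3.14].

## Interface

Orientations are given as a rotation vector (axis times angle).
In Python, from workcell import robot gives the robot as it stands.
- The arm moves only by the tool servo_tool, never from a script. Its argument "rows" is one flat list of numbers, 5 for each row, row after row: the shift along the tool's x, y, z in m, then the turn about the tool's x in degrees, then the gripper command: -1 is fully open, 1 is shut, values between are in proportion. A call has 1 to 8 rows; each row shifts and turns the commanded pose from where the row before left it, along the tool's axes as they then stand; what a row does not reach is not made up. A row lasts 1/10 s, in which the tool goes at most 50 mm and 8.59 degrees, less where a joint would pass 70% of its speed; a pose out of reach is approached as far as the arm can. A call is refused whole if a number of a shift passes 0.05 or a number of a turn 8.59, either way. A call with a gripper value outside its range is refused whole. The fingers move at their own pace and stop on an object; "newtons" is the grip in N (left out, the last holds). Time passes only in rows, so rows that do not move let the fingers close. It gives the time, the measured TCP pose, the force and the opening at its end, in the units of the state.
- robot.get_obs(): the state, without advancing time (a new reading comes with each control period).
- robot.read_camera(name): name is "scene" or "side" or "wrist"; returns a dict with "img" (480x640x3 uint8, red, green, blue), "fx", "fy", "cx", "cy" (pixels), "cam_to_world" (4x4, takes a point from camera to world coordinates); the wrist camera has in their place "tool_from_camera" (4x4, takes a point from camera to tool coordinates, whose origin is the TCP and whose axes are the tool frame's). Camera axes: x right, y down, z forward; pixel columns grow to the right and rows downward; lengths in m; the calibration is good to about 2 mm. A picture is of the moment at which its call begins: read the wrist's pose just before it. There is no depth.
- robot.finish_job(): hands the job in, once; it reports no verdict.
The state is a dict: "clock": time; "joint_positions": joint angles; "dq": joint speeds; "effort": joint torques, N m; "position": TCP position; "eef_rot": TCP orientation; "ft_force": force on the tool from outside, world axes, zero at the start; "moment": the same for the moment, N m; "gripper_width": opening from 0.0 (shut) to 1.0 (fully open).
Only numpy, scipy, OpenCV 4.12 (cv2) and the standard library are available. Lean on these libraries where they do the work, as an engineer would, in place of code of your own. Each camera call takes 0.05 s, during which the arm holds its last target. There are 200 camera calls.

## Task

Pick up the sheet-steel pan and lay its spout, about level, on the bin's sprung rest bar; then, keeping the spout bearing lightly on the bar (use the springs, never drive them hard against their stops), tip the pan steeply about that corner, some 30 degrees or more, until all three wheels have run out of the spout into the bin. Set the empty pan back flat on the middle of the grey board, the right way up, and let go; leave the tub and the saddle block where they are.

Things in the scene. Friction and masses are not known exactly. Their poses are not given: they have to be found in the camera images.
- pan: Square shallow slick sheet-steel pan with the wheels in it, 0.3 to 0.5 kg, 190 mm a side, 26 mm high; floor and walls 4 mm thick, underside flat. Origin: underside, centre of the square; z up; x runs along the square's diagonal to the spout, which opens the corner at +x. The other corners (x = -134, y = +/-134 mm) are closed. It starts on the board.
- pan_grip (a point): Centre of the pan's grip: upright black block 16 mm thick along the pan's x, 56 mm wide along y, 40 mm high, on a thin stem inside the rear corner, opposite the spout. At x = -108, y = 0, z = 62 mm in the pan's frame; it spans z = 42 to 82 mm. Nothing near it is higher than 28 mm. Its axes are the pan's.
- pan_spout (a point): Middle of the spout's tip edge, on the underside: x = 130, y = 0, z = 0 in the pan's frame. The spout is flat-bottomed, 128 mm wide (120 mm between its 26 mm high cheeks) and runs straight out along the pan's +x from x = 67 mm to this tip.
- wheel_0: Trolley wheel, the one nearest the spout, dark rubber tyre on a grey hub, 60 mm in diameter, 24 mm thick, 0.07 kg. It starts lying flat and loose on the pan's floor, and slides there once the floor slopes by 13 to 21 degrees (it differs each time) or the pan is jerked. Origin: its centre; z along its axle.
- wheel_1: Trolley wheel, dark rubber tyre on a grey hub, 60 mm in diameter, 24 mm thick, 0.07 kg. It starts lying flat and loose on the pan's floor, and slides there once the floor slopes by 13 to 21 degrees (it differs each time) or the pan is jerked. Origin: its centre; z along its axle.
- wheel_2: Trolley wheel, dark rubber tyre on a grey hub, 60 mm in diameter, 24 mm thick, 0.07 kg. It starts lying flat and loose on the pan's floor, and slides there once the floor slopes by 13 to 21 degrees (it differs each time) or the pan is jerked. Origin: its centre; z along its axle.
- catch_bin: Fixed grey open bin with a sprung rest bar before it. Origin: on the table, under the middle of the bar; z up; x is the way the wheels are to run, from the bar into the bin. The bin's cavity spans x = 23 to 213 mm and y = -95 to 95 mm; floor 5 mm thick, walls 60 mm high, the one beside the bar 45 mm.
- bar_foot (a point): Point on the table under the middle of the rest bar: a 12 mm round steel rod along the bin's y between two 12 mm posts at y = +/-92 mm, 145 mm high. Its top is 85 to 120 mm above the table, clamped differently each time and not reported: feel for it (or see it). It gives downward on springs: 1200 N/m, 12 mm travel (about 14 N), then it is hard.
- board: Fixed grey laminate board lying on the table, 190 (its x) by 260 (its y) by 14 mm: where the pan is parked. Origin: centre of its underside, on the table.
- saddle_block: Bystander: black moulded saddle block, 40x90x40 mm, loose. Origin under its centre.
- rivet_tub: Bystander: light plastic tub, 87 mm wide and 57 mm high, loose. Origin under its centre.
Not all that is in view belongs to the job. Leave any green or red look-alike of the wheel_2 alone. Leave any turquoise look-alike of the wheel_0 alone.

How it is judged:
By the outcome, as a careful person would: the job done as asked, in the order asked, and still so for the second after the job is handed in, with the robot touching nothing.
It also fails if it takes over 51 s, if anything falls off the work surface, if the arm or the gripper's body presses on something with over 40 N, if the wrist force passes 120 N, or if a joint passes its speed limit or range.

## Working session

There is one attempt and no reset: what is moved stays moved. The work goes in short steps, Python scripts to look and compute and a tool call to move; the robot and the scene stay as the last step left them, time stands still between calls to the robot, and variables do not carry over. Pictures are saved under pics/ and viewed, about 8 in all and at most 12, crops included, and the job is handed in when it is done.

Besides the shell and the picture viewer there is one more tool, called after "Emit:" by a JSON object that holds its "api" and its "payload", one argument or row to a line. servo_tool: Moves the arm, as the interface text tells. Its arguments: {"type":"object","properties":{"rows":{"type":"array"},"newtons":{"type":"number"}},"required":["rows"]}

```bash
mkdir -p pics
python3 - <<'E'
from workcell import robot
import cv2,numpy as np,pickle
o=robot.get_obs();print(o)
d={}
for n in("scene","side","wrist"):
    c=robot.read_camera(n);d[n]=c
    cv2.imwrite(f"pics/{n}0.png",c["img"][:,:,::-1])
    print(n,{k:np.round(v,4).tolist() for k,v in c.items() if k!="img"})
pickle.dump((o,d),open("c0.pkl","wb"))
E
```

```text
{'clock': 0.0, 'joint_positions': array([-1.39821506,  0.53716655, -0.00443484,  1.538866  ,  0.00259271,
        1.06731084, -0.07118442]), 'dq': array([-5.32170386e-05,  1.23854850e-04,  1.19791091e-03, -9.08740091e-04,
       -4.45208012e-04,  1.06051995e-03, -1.61306715e-03]), 'effort': array([-4.12814802e-05, -5.70962727e+01,  9.91203524e-01, -2.51604670e+01,
       -5.61199395e-02,  1.79364311e-02,  1.68070583e-04]), 'position': array([0.15360771, 0.63095054, 0.23784165]), 'eef_rot': array([-1.03275204,  1.3140319 ,  1.03079389]), 'ft_force': array([ 0.87900495, -0.3037774 ,  0.78182972]), 'moment': array([ 0.0097958 , -0.00053446, -0.00727939]), 'gripper_width': 1.0052124849461828}
scene {'fx': 602.8987, 'fy': 602.8987, 'cx': 318.683, 'cy': 237.7288, 'cam_to_world': [[0.5043, -0.4379, 0.7443, -0.3971], [-0.8634, -0.2399, 0.4438, -0.7392], [-0.0158, -0.8664, -0.4991, 0.7529], [0.0, 0.0, 0.0, 1.0]]}
side {'fx': 510.8197, 'fy': 510.8197, 'cx': 323.7087, 'cy': 235.4974, 'cam_to_world': [[-0.9754, -0.143, 0.168, 0.3588], [-0.2196, 0.5584, -0.8, 0.7978], [0.0206, -0.8172, -0.576, 0.7868], [0.0, 0.0, 0.0, 1.0]]}
wrist {'fx': 408.7719, 'fy': 408.7719, 'cx': 311.5006, 'cy': 236.7625, 'tool_from_camera': [[0.0002, -0.2573, 0.9663, -0.1461], [0.0001, -0.9663, -0.2573, 0.0657], [1.0, 0.0002, -0.0002, 0.0003], [0.0, 0.0, 0.0, 1.0]]}
```

View pics/scene0.png

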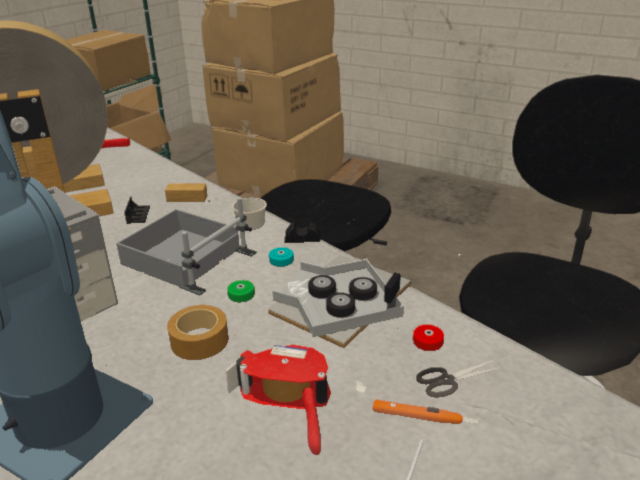

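View pics/side0.png

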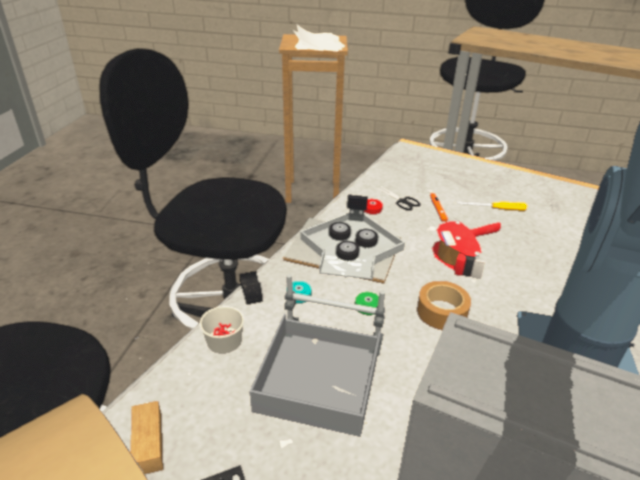

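The scene view shows the pan at about (340,297) with its grip at (392,288) and spout at (285,300), and the bin with its bar at (190,250)-(238,222). The side view shows the pan at (350,243), the bar at (290,300)-(380,308), and the saddle and tub left of the bar. I'll enlarge both to read exact pixels.

Run:
```python
import cv2
a=cv2.imread("pics/scene0.png")[180:355,110:420]; b=cv2.imread("pics/side0.png")[185:435,190:420]
def g(im,s,x0,y0,n):
    im=cv2.resize(im,None,fx=s,fy=s,interpolation=cv2.INTER_CUBIC)
    for x in range(0,im.shape[1],int(20*s)): cv2.putText(im,str(int(x/s)+x0),(x,8),0,.3,(0,0,255));cv2.line(im,(x,0),(x,im.shape[0]),(0,255,255),1) if 0 else cv2.line(im,(x,10),(x,16),(0,0,255),1)
    for y in range(0,im.shape[0],int(20*s)): cv2.putText(im,str(int(y/s)+y0),(8,y+4),0,.3,(0,0,255));cv2.line(im,(0,y),(6,y),(0,0,255),1)
    cv2.imwrite(n,im)
g(a,2.5,110,180,"pics/sceneC.png"); g(b,2.4,190,185,"pics/sideC.png")
```

```text
(no output)
```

View pics/sceneC.png

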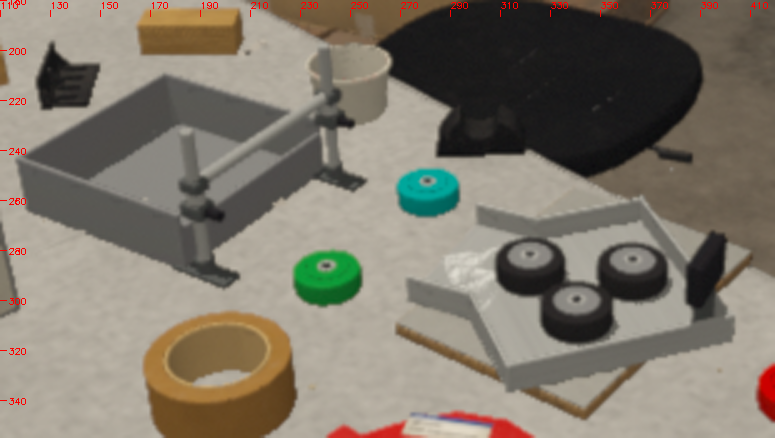

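View pics/sideC.png

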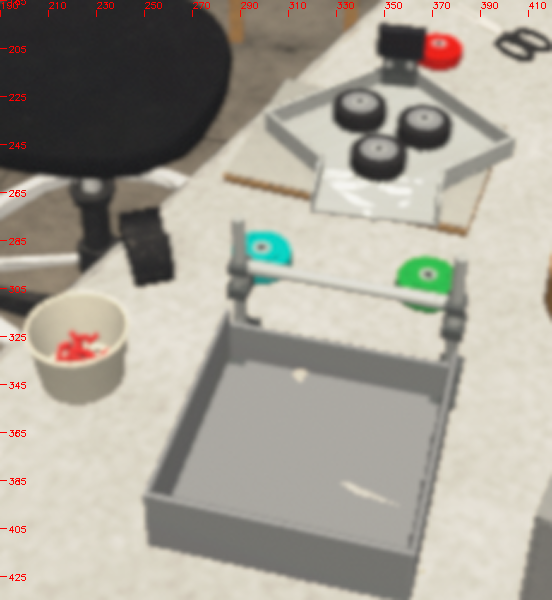

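The crops show the pan corners, spout edge, grip, post tops and bar ends clearly. I'll fit both poses from them.

```bash
cat > h.py <<'E'
import numpy as np,pickle
o,d=pickle.load(open("c0.pkl","rb"))
def proj(c,P):
    M=np.linalg.inv(c["cam_to_world"]);q=M[:3,:3]@np.asarray(P)+M[:3,3]
    return np.array([c["fx"]*q[0]/q[2]+c["cx"],c["fy"]*q[1]/q[2]+c["cy"]])
def unproj(c,uv,z):
    T=c["cam_to_world"];r=T[:3,:3]@np.array([(uv[0]-c["cx"])/c["fx"],(uv[1]-c["cy"])/c["fy"],1])
    return T[:3,3]+r*(z-T[2,3])/r[2]
S=lambda x,y:(110+x/2.5,180+y/2.5)
D=lambda x,y:(190+x/2.4,185+y/2.4)
def pt(p,l):
    c,s=np.cos(p[2]),np.sin(p[2]);return np.array([p[0]+c*l[0]-s*l[1],p[1]+s*l[0]+c*l[1],l[2]+(p[3] if len(p)>3 else 0)])
E
cat > fit.py <<'E'
from h import *
from scipy.optimize import least_squares
s,e=d["scene"],d["side"]
def fit(obs,p0):
    f=lambda p:np.concatenate([proj(d[c],pt(p,l))-uv for c,uv,l in obs])
    r=least_squares(f,p0,loss="soft_l1",f_scale=1.0);print(np.round(r.x,4),np.round(r.fun.reshape(-1,2),1).tolist());return r.x
for n,uv,z in[("near",S(187,130),.145),("far",S(325,48),.145)]:print(n,unproj(s,uv,z))
for n,uv,z in[("left",D(237,222),.145),("right",D(460,262),.145)]:print(n,unproj(e,uv,z))
print("pan near corner",unproj(s,S(508,372),.04),"rear",unproj(s,S(735,318),.04),"far",unproj(s,S(640,198),.04))
print("side L",unproj(e,D(267,118),.04),"R",unproj(e,D(515,143),.04),"tipL",unproj(e,D(313,210),.014),"tipR",unproj(e,D(438,224),.014))
print("board",[unproj(s,S(*q),z).round(3).tolist() for q,z in(((397,322),.014),((397,331),0),((585,417),0),((585,408),.014),((750,252),.014))],[unproj(e,D(*q),.014).round(3).tolist() for q in((225,177),(466,231),(494,170))])
E
python3 fit.py
```

```text
near [0.39684392 0.05637265 0.145     ]
far [0.57531016 0.04783127 0.145     ]
left [0.58083853 0.0619928  0.145     ]
right [0.39815444 0.06636485 0.145     ]
pan near corner [ 0.36533407 -0.2690122   0.04      ] rear [ 0.51035098 -0.39060825  0.04      ] far [ 0.63401991 -0.24600941  0.04      ]
side L [ 0.63329709 -0.23092731  0.04      ] R [ 0.37285286 -0.25104096  0.04      ] tipL [ 0.55821744 -0.12434067  0.014     ] tipR [ 0.43440641 -0.13322111  0.014     ]
board [[0.405, -0.139, 0.014], [0.41, -0.135, 0.0], [0.39, -0.322, 0.0], [0.384, -0.324, 0.014], [0.638, -0.351, 0.014]] [[0.658, -0.154, 0.014], [0.406, -0.129, 0.014], [0.39, -0.234, 0.014]]
```

The two cameras disagree by about 12 mm in y. I'll check the calibration on colour blobs, which don't depend on my pixel reading.

```bash
cat > blob.py <<'E'
from h import *
import cv2
def tri(uv):
    A=[];b=[]
    for n,p in uv.items():
        c=d[n];T=np.array(c["cam_to_world"]);r=T[:3,:3]@[(p[0]-c["cx"])/c["fx"],(p[1]-c["cy"])/c["fy"],1];r/=np.linalg.norm(r)
        Q=np.eye(3)-np.outer(r,r);A.append(Q);b.append(Q@T[:3,3])
    A=np.vstack(A);b=np.hstack(b);x=np.linalg.lstsq(A,b,rcond=None)[0];return x,np.linalg.norm(A@x-b)
if __name__=="__main__":
  for col,lo,hi in(("turq",(85,120,60),(98,255,255)),("green",(50,120,40),(75,255,255))):
    uv={}
    for n in("scene","side"):
        m=cv2.inRange(cv2.cvtColor(d[n]["img"],cv2.COLOR_RGB2HSV),lo,hi)
        k,_,st,ce=cv2.connectedComponentsWithStats(m);i=1+np.argmax(st[1:,4]);uv[n]=ce[i];print(col,n,ce[i].round(1),st[i],unproj(d[n],ce[i],.014).round(4))
    print(tri(uv))
  # hubs of wheels: bright blobs inside dark
  for q in[dict(scene=S(325,48),side=D(237,222)),dict(scene=S(187,130),side=D(460,262)),dict(scene=S(640,198),side=D(267,118)),dict(scene=S(508,372),side=D(515,143))]:print(tri(q))
E
python3 blob.py; python3 -c "
import pickle;o,d=pickle.load(open('c0.pkl','rb'));print(d['side']['cam_to_world'],d['scene']['cam_to_world'])"
```

```text
turq scene [280.8 256.6] [269 248  24  18 357] [ 0.5861 -0.049   0.014 ]
turq side [301.9 287.8] [293 282  18  13 166] [ 0.5869 -0.0601  0.014 ]
(array([ 0.5835472 , -0.05275974,  0.01850863]), np.float64(0.0031873031843866616))
green scene [240.5 290.9] [228 280  26  22 429] [ 0.4279 -0.0505  0.014 ]
green side [367.3 299.3] [356 293  22  14 210] [ 0.4353 -0.0579  0.014 ]
(array([ 0.43158819, -0.05180226,  0.01581261]), np.float64(0.006099444248805053))
(array([0.58333384, 0.05486552, 0.13934728]), np.float64(0.0008431598853407112))
(array([0.3995525 , 0.06079267, 0.1413378 ]), np.float64(0.0020628737893550395))
(array([ 0.63787074, -0.24241622,  0.03422438]), np.float64(0.0038778273174026002))
(array([ 0.37346938, -0.26348456,  0.03163647]), np.float64(0.0008587273761847994))
[[-0.97536328 -0.14296032  0.16801437  0.3588031 ]
 [-0.21964524  0.55836463 -0.79999057  0.79781044]
 [ 0.02055363 -0.81718498 -0.5760089   0.78679273]
 [ 0.          0.          0.          1.        ]] [[ 0.50426215 -0.43794483  0.74426071 -0.39705104]
 [-0.86340611 -0.23992389  0.44380899 -0.73924194]
 [-0.01579793 -0.86639532 -0.49910878  0.75293993]
 [ 0.          0.          0.          1.        ]]
```

View pics/wrist0.png

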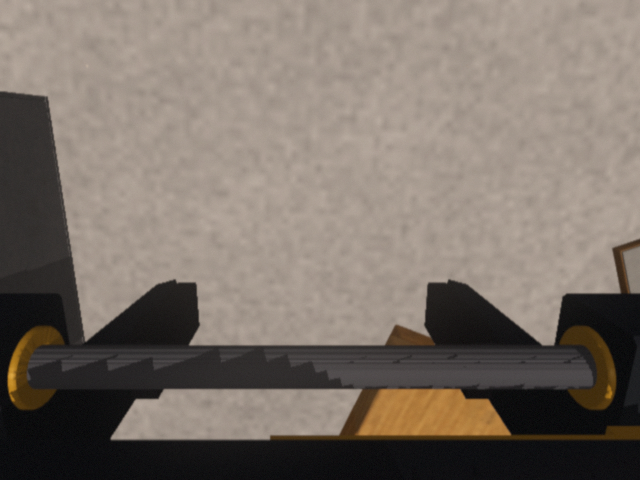

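The blobs and a two-camera triangulation put the post tops at z≈0.14 (true 0.145), 184 mm apart, so positions are good to about 5 mm. The wrist view shows only table and the fingers. Next: where to grasp and how to get there. The tool always points down, so I'll take the grip across its 56 mm width and let the pan pivot about the jaw axis.

```bash
cat > go.py <<'E'
# python go.py x y z yawdeg : yaw = heading of tool z (jaw axis), mod 180
import sys,numpy as np
from workcell import robot
from scipy.spatial.transform import Rotation as R
o=robot.get_obs();M=R.from_rotvec(o["eef_rot"]).as_matrix()
print("t",round(o["clock"],2),"p",o["position"].round(4),"x",M[:,0].round(3),"jaw",round(np.degrees(np.arctan2(M[1,2],M[0,2])),2),"F",o["ft_force"].round(1),"q",o["joint_positions"].round(2),"w",round(o["gripper_width"],3))
if len(sys.argv)>4:
    t=np.array(list(map(float,sys.argv[1:4])));yaw=float(sys.argv[4])
    cur=np.degrees(np.arctan2(M[1,2],M[0,2]));dy=(yaw-cur+90)%180-90
    print("turn about world z",round(dy,2),"=> tool x turn",round(-dy,2))
    dp=t-o["position"];print("world",dp.round(4),"tool now",(M.T@dp).round(4),"tool after turn",((R.from_euler('z',dy,degrees=True).as_matrix()@M).T@dp).round(4))
E
python3 go.py .5145 -.3607 .057 4.6; python3 go.py .55 .3 .239 4.6
python3 - <<'E'
from h import *
s=d["scene"]
for z in(.08,.09,.1,.11,.12):
    # bar ends line
    print(z,[unproj(d[n],f(*q),z).round(4).tolist() for n,f,q in(("scene",S,(207,180)),("scene",S,(325,103)),("side",D,(245,265)),("side",D,(448,302)))])
E
```

```text
t 0.15 p [0.1537 0.6311 0.2381] x [-0.    -0.001 -1.   ] jaw 76.32 F [-0.8 -0.2 -0.9] q [-1.4   0.54 -0.    1.54  0.    1.07 -0.07] w 1.002
turn about world z -71.72 => tool x turn 71.72
world [ 0.3608 -0.9918 -0.1811] tool now [ 0.1822 -0.5851 -0.8781] tool after turn [ 0.1808 -1.0176  0.2804]
t 0.15 p [0.1537 0.6311 0.2381] x [-0.    -0.001 -1.   ] jaw 76.32 F [-0.8 -0.2 -0.9] q [-1.4   0.54 -0.    1.54  0.    1.07 -0.07] w 1.002
turn about world z -71.72 => tool x turn 71.72
world [ 0.3963 -0.3311  0.0009] tool now [-0.0006 -0.4634 -0.228 ] tool after turn [-0.0014 -0.3618  0.3685]
0.08 [[0.4222, 0.0668, 0.08], [0.5847, 0.0613, 0.08], [0.581, 0.0409, 0.08], [0.4054, 0.0442, 0.08]]
0.09 [[0.4101, 0.0548, 0.09], [0.5701, 0.0494, 0.09], [0.5779, 0.0516, 0.09], [0.4048, 0.0548, 0.09]]
0.1 [[0.3979, 0.0428, 0.1], [0.5555, 0.0375, 0.1], [0.5747, 0.0623, 0.1], [0.4041, 0.0655, 0.1]]
0.11 [[0.3857, 0.0308, 0.11], [0.5409, 0.0256, 0.11], [0.5716, 0.073, 0.11], [0.4035, 0.0762, 0.11]]
0.12 [[0.3735, 0.0188, 0.12], [0.5263, 0.0138, 0.12], [0.5684, 0.0837, 0.12], [0.4028, 0.0868, 0.12]]
```

Emit:
{"api": "servo_tool", "payload": {
  "rows": [0,-0.0405,-0.0197,8.5,-1,0,-0.0429,-0.0135,8.5,-1,0,-0.0444,-0.007,8.5,-1,0,-0.045,0,8.5,-1,0,-0.0446,0.0063,8.5,-1,0,-0.0431,0.0128,8.5,-1,0,-0.0408,0.019,8.5,-1,0,-0.0375,0.0248,8.5,-1]
}}

```text
clock: 0.95
position: [0.4321, 0.4008, 0.2387]
eef_rot: [-0.109, 1.568, 0.109]
ft_force: [-0.3, 0.7, 0.6]
gripper_width: 1.003
```

```bash
python3 go.py .5145 -.30 .22 4.6
```

```text
t 0.95 p [0.4321 0.4008 0.2387] x [-0. -0. -1.] jaw 7.98 F [-0.3  0.7  0.6] q [-1.07  0.45  0.34  1.72 -0.17  1.   -0.54] w 1.003
turn about world z -3.38 => tool x turn 3.38
world [ 0.0824 -0.7008 -0.0187] tool now [ 0.0187 -0.7054 -0.0157] tool after turn [ 0.0187 -0.7051  0.0259]
```

Emit:
{"api": "servo_tool", "payload": {
  "rows": [0,-0.047,0.001,3.4,-1,0,-0.047,0.0018,0,-1,0,-0.047,0.0018,0,-1,0,-0.047,0.0018,0,-1,0,-0.047,0.0018,0,-1,0,-0.047,0.0018,0,-1,0,-0.047,0.0018,0,-1,0,-0.047,0.0018,0,-1]
}}

```text
clock: 1.75
position: [0.4794, 0.0273, 0.2388]
eef_rot: [-0.067, 1.57, 0.068]
ft_force: [0.5, -0.1, 0.1]
gripper_width: 1.003
```

```bash
cat > wr.py <<'E'
import sys,cv2,pickle
from workcell import robot
o=robot.get_obs();c=robot.read_camera("wrist");pickle.dump((o,c),open(f"w{sys.argv[1]}.pkl","wb"));cv2.imwrite(f"pics/w{sys.argv[1]}.png",c["img"][:,:,::-1])
E
python3 wr.py 1; python3 go.py .5145 -.30 .22 4.6
```

```text
t 1.8 p [0.4799 0.0184 0.2392] x [ 0.001 -0.004 -1.   ] jaw 4.38 F [-0.1 -5.9  0.7] q [-0.57  0.26  0.51  2.   -0.16  0.92  0.1 ] w 1.001
turn about world z 0.22 => tool x turn -0.22
world [ 0.0346 -0.3184 -0.0192] tool now [ 0.0205 -0.3201  0.0101] tool after turn [ 0.0205 -0.3201  0.0089]
```

View pics/w1.png

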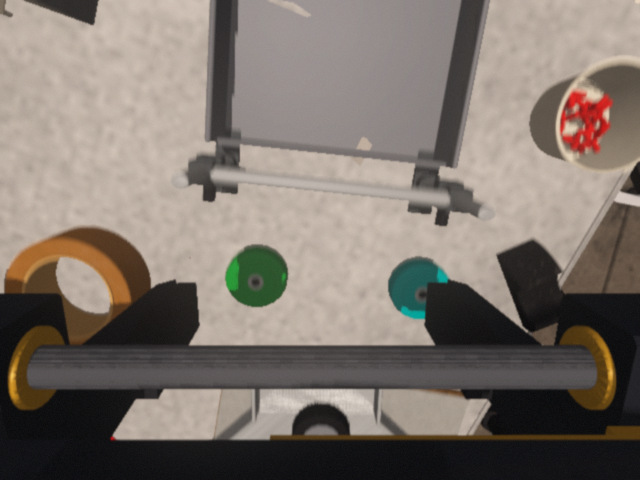

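The wrist picture shows post tops at (180,180) and (487,211), and the bar from (213,174) to (450,199).

```bash
cat > wu.py <<'E'
import numpy as np,pickle
from scipy.spatial.transform import Rotation as R
def load(k):
    o,c=pickle.load(open(f"w{k}.pkl","rb"));T=np.eye(4);T[:3,:3]=R.from_rotvec(o["eef_rot"]).as_matrix();T[:3,3]=o["position"]
    c=dict(c);c["cam_to_world"]=T@np.array(c["tool_from_camera"]);return o,c
E
python3 - <<'E'
from wu import *;from h import unproj
o,c=load(1);print(o["position"])
print(unproj(c,(180,180),.145),unproj(c,(487,211),.145))
for z in(.085,.095,.105):print(z,unproj(c,(213,174),z),unproj(c,(450,199),z))
print("green",unproj(c,(256,282),.024),"turq",unproj(c,(422,295),.024))
E
```

```text
[0.4794406  0.02732975 0.23880688]
[0.39978238 0.05714264 0.145     ] [0.58259997 0.05444429 0.145     ]
0.085 [0.40515971 0.0545561  0.085     ] [0.58061695 0.0512789  0.085     ]
0.095 [0.4074612  0.05584931 0.095     ] [0.57706939 0.05268137 0.095     ]
0.105 [0.40976269 0.05714253 0.105     ] [0.57352183 0.05408383 0.105     ]
green [ 0.4339438  -0.05114518  0.024     ] turq [ 0.5917323  -0.05064865  0.024     ]
```

Emit:
{"api": "servo_tool", "payload": {
  "rows": [0,-0.047,0.001,0,-1,0,-0.047,0.001,0,-1,0,-0.047,0.0015,0,-1,0,-0.047,0.0015,0,-1,0,-0.047,0.0015,0,-1,0,-0.04,0.0015,0,-1,0,-0.02,0,0,-1,0,0,0,0,-1]
}}

```text
clock: 2.6
position: [0.5121, -0.2676, 0.2386]
eef_rot: [-0.065, 1.57, 0.062]
ft_force: [0.1, -0.4, -0.1]
gripper_width: 1.001
```

```bash
python3 wr.py 2; python3 go.py .5145 -.3607 .10 4.6
```

```text
t 2.65 p [ 0.5125 -0.265   0.2384] x [-0.001 -0.    -1.   ] jaw 4.78 F [-0.1  0.4 -0.1] q [-0.03  0.46  0.58  1.76 -0.29  1.01  0.74] w 1.002
turn about world z -0.18 => tool x turn 0.18
world [ 0.002  -0.0957 -0.1384] tool now [ 0.1384 -0.0955 -0.0059] tool after turn [ 0.1384 -0.0955 -0.0056]
```

View pics/w2.png

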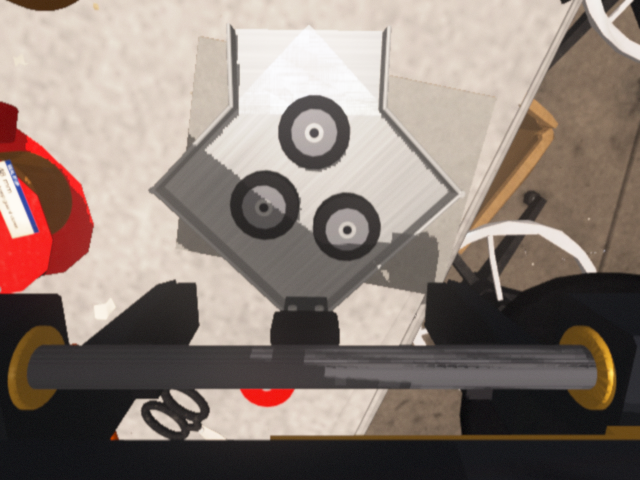

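The wrist picture shows the pan centred below: side corners (152,190) and (460,192), cheek tips (229,27) and (389,29), grip at (306,325), board corners (197,37), (495,95), (438,292), (178,247).

Run:
```python
from wu import *;from h import unproj
o,c=load(2)
P={n:unproj(c,uv,z) for n,uv,z in(("L",(152,190),.04),("R",(460,192),.04),("tL",(229,27),.04),("tR",(389,29),.04),("gL",(272,343),.096),("gR",(339,343),.096),("gfL",(285,298),.096),("gfR",(327,298),.096),("b1",(197,37),.014),("b2",(495,95),.014),("b3",(438,292),.014),("b4",(178,247),.014))}
for k,v in P.items():print(k,v.round(4))
for a,b in(("L","R"),("tL","tR"),("gL","gR")):
    v=P[b]-P[a];print(a,b,np.linalg.norm(v).round(4),np.degrees(np.arctan2(v[1],v[0])).round(2),((P[a]+P[b])/2).round(4))
for a,b in(("b1","b2"),("b2","b3"),("b4","b3"),("b1","b4")):
    v=P[b]-P[a];print(a,b,np.linalg.norm(v).round(4),np.degrees(np.arctan2(v[1],v[0])).round(2))
print((P["b1"]+P["b3"])/2,(P["b2"]+P["b4"])/2)
```

```text
L [ 0.3762 -0.2639  0.04  ]
R [ 0.6366 -0.2444  0.04  ]
tL [ 0.4377 -0.1328  0.04  ]
tR [ 0.5602 -0.1243  0.04  ]
gL [ 0.4892 -0.3675  0.096 ]
gR [ 0.5417 -0.3632  0.096 ]
gfL [ 0.4969 -0.3286  0.096 ]
gfR [ 0.5288 -0.3259  0.096 ]
b1 [ 0.4062 -0.1373  0.014 ]
b2 [ 0.6616 -0.1624  0.014 ]
b3 [ 0.6421 -0.3463  0.014 ]
b4 [ 0.3898 -0.321   0.014 ]
L R 0.2611 4.28 [ 0.5064 -0.2541  0.04  ]
tL tR 0.1228 3.97 [ 0.499  -0.1285  0.04  ]
gL gR 0.0527 4.7 [ 0.5155 -0.3654  0.096 ]
b1 b2 0.2566 -5.6
b2 b3 0.185 -96.03
b4 b3 0.2536 -5.71
b1 b4 0.1845 -95.11
[ 0.5241553  -0.24179978  0.014     ] [ 0.52566892 -0.24170153  0.014     ]
```

Emit:
{"api": "servo_tool", "payload": {
  "rows": [0,-0.045,-0.003,0.6,-1,0,-0.04,-0.002,0,-1,0.03,-0.0115,-0.0015,0,-1,0.045,0,0,0,-1,0.045,0,0,0,-1,0.03,0,0,0,-1,0.022,0,0,0,-1,0,0,0,0,-1]
}}

```text
clock: 3.45
position: [0.5131, -0.3568, 0.0635]
eef_rot: [-0.057, 1.575, 0.065]
ft_force: [-0.5, -0.2, -0.4]
gripper_width: 0.998
```

```bash
python3 wr.py 3; python3 go.py .514 -.3615 .057 4.2
```

```text
t 3.5 p [ 0.5141 -0.3583  0.0657] x [-0.002  0.003 -1.   ] jaw 4.43 F [ 0.6 -1.4  0.6] q [ 0.22  0.77  0.46  1.72 -0.46  0.76  0.99] w 1.001
turn about world z -0.23 => tool x turn 0.23
world [-0.0001 -0.0032 -0.0087] tool now [ 0.0087 -0.0033 -0.0003] tool after turn [ 0.0087 -0.0033 -0.0003]
```

View pics/w3.png

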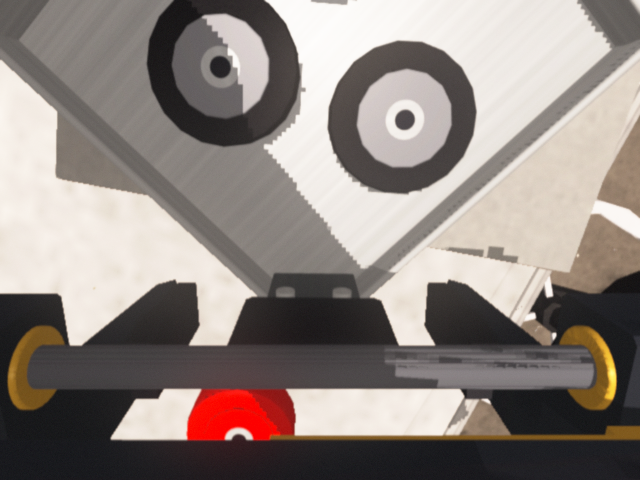

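The block stands between the fingers, about centred, with its front top edge at row 298.

```bash
python3 - <<'E'
from wu import *;from h import unproj
o,c=load(3);print(o["position"])
for uv in((245,298),(385,298),(230,345),(398,345)):print(unproj(c,uv,.096))
for uv in((272,275),(357,275)):print("stem",unproj(c,uv,.056),unproj(c,uv,.018))
E
python3 go.py .514 -.3615 .057 4.2
```

```text
[ 0.5130792  -0.35683863  0.06354386]
[ 0.49239764 -0.34177533  0.096     ]
[ 0.53427692 -0.33840638  0.096     ]
[ 0.48833048 -0.35784056  0.096     ]
[ 0.5402099  -0.35362745  0.096     ]
stem [ 0.4969249  -0.34868752  0.056     ] [ 0.49391162 -0.36281805  0.018     ]
stem [ 0.53075401 -0.34597824  0.056     ] [ 0.53608685 -0.35944036  0.018     ]
t 3.5 p [ 0.5141 -0.3583  0.0657] x [-0.002  0.003 -1.   ] jaw 4.43 F [ 0.6 -1.4  0.6] q [ 0.22  0.77  0.46  1.72 -0.46  0.76  0.99] w 1.001
turn about world z -0.23 => tool x turn 0.23
world [-0.0001 -0.0032 -0.0087] tool now [ 0.0087 -0.0033 -0.0003] tool after turn [ 0.0087 -0.0033 -0.0003]
```

Emit:
{"api": "servo_tool", "payload": {
  "rows": [0.009,-0.001,0,0.2,-1,0,0,0,0,-1,0,0,0,0,-1]
}}

```text
clock: 3.8
position: [0.5148, -0.362, 0.0586]
eef_rot: [-0.057, 1.569, 0.056]
ft_force: [0.0, -0.3, 0.3]
gripper_width: 1.005
```

```bash
python3 go.py .514 -.362 .057 4.2
```

```text
t 3.8 p [ 0.5148 -0.362   0.0586] x [ 0.001 -0.    -1.   ] jaw 4.13 F [ 0.  -0.3  0.3] q [ 0.23  0.78  0.45  1.72 -0.47  0.75  0.99] w 1.005
turn about world z 0.07 => tool x turn -0.07
world [-0.0008 -0.     -0.0016] tool now [ 0.0016  0.     -0.0008] tool after turn [ 0.0016  0.     -0.0008]
```

Emit:
{"api": "servo_tool", "payload": {
  "rows": [0.001,0,-0.0008,0,0.25,0,0,0,0,0.5,0,0,0,0,1,0,0,0,0,1,0,0,0,0,1,0,0,0,0,1],
  "newtons": 60
}}

```text
clock: 4.4
position: [0.5136, -0.362, 0.0568]
eef_rot: [-0.056, 1.57, 0.056]
ft_force: [0.0, 0.3, 1.2]
gripper_width: 0.628
```

Emit:
{"api": "servo_tool", "payload": {
  "rows": [-0.003,0,0,0,1,-0.005,0,0,0,1,-0.005,0,0,0,1,-0.007,0,0,0,1,0,0,0,0,1,0,0,0,0,1],
  "newtons": 60
}}

```text
clock: 5.0
position: [0.5136, -0.3621, 0.077]
eef_rot: [-0.057, 1.57, 0.056]
ft_force: [0.2, -0.2, -6.0]
gripper_width: 0.631
```

```bash
python3 go.py; python3 wr.py 4
python3 - <<'E'
from workcell import robot;import cv2
o=robot.get_obs();print(o["moment"].round(2),o["ft_force"].round(1))
c=robot.read_camera("side");a=cv2.resize(c["img"][180:300,280:420],None,fx=4,fy=4,interpolation=cv2.INTER_CUBIC)[:,:,::-1]
b=cv2.resize(cv2.imread("pics/w4.png"),(320,240));import numpy as np
z=np.zeros((480,220,3),np.uint8);z=np.hstack([a,cv2.copyMakeBorder(b[:, 40:280],0,240,0,0,0)]);cv2.imwrite("pics/lift.png",z)
E
```

```text
t 5.0 p [ 0.5136 -0.3621  0.077 ] x [ 0. -0. -1.] jaw 4.12 F [ 0.2 -0.2 -6. ] q [ 0.22  0.75  0.47  1.72 -0.46  0.78  0.98] w 0.631
[-0.55  0.05 -0.01] [-0.6  0.1 -5.6]
```

View pics/lift.png

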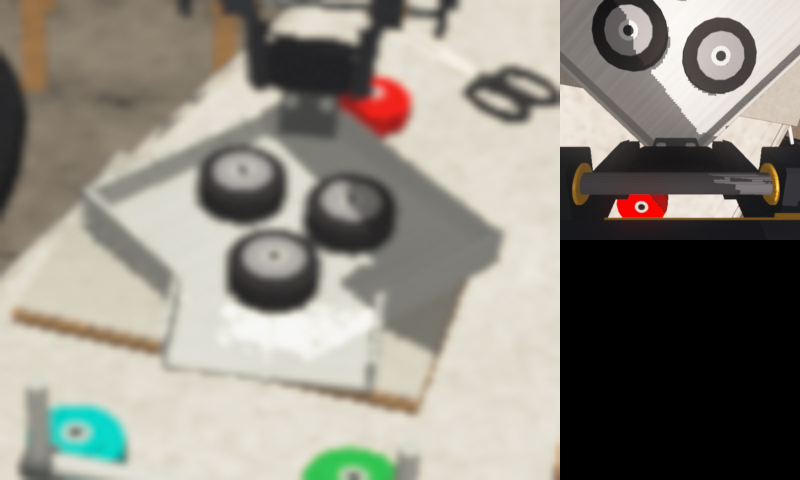

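Wrist force 6 N and moment 0.55 N·m say the load is up. But the side view shows the spout tip at (321,271)/(373,277), hardly risen, so the nose droops about 4-5°. I'll lift further and see whether the moment rises or the droop grows.

Emit:
{"api": "servo_tool", "payload": {
  "rows": [-0.006,0,0,0,1,-0.008,0,0,0,1,-0.008,0,0,0,1,-0.008,0,0,0,1,0,0,0,0,1,0,0,0,0,1],
  "newtons": 60
}}

```text
clock: 5.7
position: [0.5137, -0.362, 0.1071]
eef_rot: [-0.057, 1.569, 0.056]
ft_force: [0.0, -0.6, -5.8]
gripper_width: 0.631
```

```bash
python3 go.py
python3 - <<'E'
from workcell import robot;import cv2,pickle
o=robot.get_obs();print(o["moment"].round(2),o["ft_force"].round(1))
c=robot.read_camera("side");im=c["img"][:,:,::-1];a=cv2.resize(im[180:300,280:420],None,fx=4,fy=4,interpolation=cv2.INTER_CUBIC)
cv2.imwrite("pics/lift2.png",a)
E
```

```text
t 5.7 p [ 0.5137 -0.362   0.1071] x [ 0.001 -0.    -1.   ] jaw 4.12 F [ 0.  -0.6 -5.8] q [ 0.2   0.71  0.49  1.71 -0.43  0.83  0.96] w 0.631
[-0.46  0.07  0.04] [ 0.  -0.6 -5.8]
```

View pics/lift2.png

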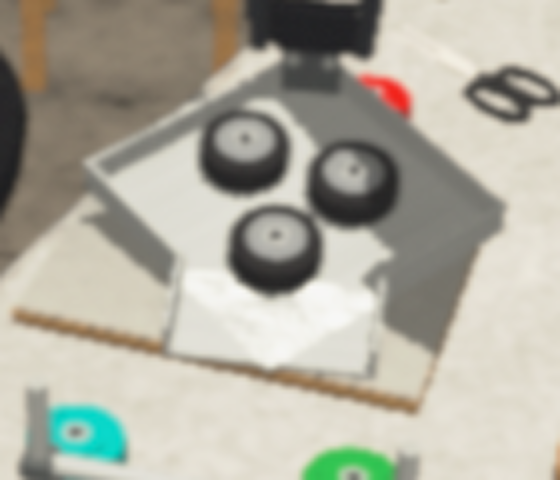

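The spout tip has risen only about 3 px for a 30 mm lift, so the pan is pitching in the pads. I'll measure the pitch numerically by tracking the hubs in the wrist images with the pan rotating about the jaw axis.

```bash
python3 wr.py 5
cat > tilt.py <<'E'
# tilt of pan (nose-down deg) about jaw axis from hub-hole pixels in wrist image
import sys,cv2
from wu import *;from h import unproj
from scipy.optimize import least_squares
PIV=np.array([-.019,0,0])
def hubs(k):
    o,c=load(k);g=cv2.cvtColor(c["img"],cv2.COLOR_RGB2GRAY)
    r=cv2.HoughCircles(cv2.medianBlur(g[:300],5),cv2.HOUGH_GRADIENT,1,60,param1=120,param2=30,minRadius=25,maxRadius=110)
    return o,c,([] if r is None else r[0])
if __name__=="__main__":
  for k in sys.argv[1:]:
    o,c,r=hubs(k);print(k,o["position"].round(4),np.round(r,0).tolist())
E
python3 tilt.py 2 3 4 5
```

```text
2 [ 0.5121 -0.2676  0.2386] [[266.0, 204.0, 35.0], [316.0, 132.0, 37.0], [346.0, 226.0, 34.0]]
3 [ 0.5131 -0.3568  0.0635] [[404.0, 112.0, 71.0], [228.0, 70.0, 76.0]]
4 [ 0.5136 -0.3621  0.077 ] [[394.0, 108.0, 78.0], [228.0, 56.0, 85.0]]
5 [ 0.5135 -0.3618  0.1068] [[394.0, 126.0, 69.0], [216.0, 90.0, 80.0]]
```

```bash
cat >> tilt.py <<'E'
def refine(k,guess,w=26):
    # hub-hole: centroid of dark blob nearest guess
    o,c=load(k);g=cv2.cvtColor(c["img"],cv2.COLOR_RGB2GRAY);m=(g<70).astype(np.uint8)
    n,_,st,ce=cv2.connectedComponentsWithStats(m);i=[j for j in range(1,n) if 60<st[j,4]<900 and np.hypot(*(ce[j]-guess))<w]
    return min((ce[j] for j in i),key=lambda p:np.hypot(*(p-guess)),default=None)
def toolpts(k,pix,z):
    o,c=load(k);T=c["cam_to_world"]@np.linalg.inv(c["tool_from_camera"])
    return [unproj(c,p,z) for p in pix]
def tilt(P0,k,pix):
    # P0: tool-frame pts at grasp, pan level
    c=load(k)[1];Ti=np.linalg.inv(c["tool_from_camera"])
    def f(t):
        R_=R.from_rotvec([0,0,t[0]]).as_matrix();e=[]
        for p,uv in zip(P0,pix):
            q=Ti[:3,:3]@(R_@(p-PIV)+PIV)+Ti[:3,3];e+=[c["fx"]*q[0]/q[2]+c["cx"]-uv[0],c["fy"]*q[1]/q[2]+c["cy"]-uv[1]]
        return e
    r=least_squares(f,[0.]);return np.degrees(r.x[0]),np.round(r.fun,1)
E
python3 - <<'E'
from tilt import *
g3=[(220,67),(404,120)];p3=[refine(3,np.array(g)) for g in g3];print("w3",p3)
W=toolpts(3,p3,.042);print(W)
# grasp pose
Tg=R.from_rotvec([-0.056,1.57,0.056]).as_matrix();pg=np.array([.5136,-.362,.0568])
P0=[Tg.T@(p-pg) for p in W];np.save("P0.npy",P0);print(P0)
for k,g in((4,[(216,60),(400,112)]),(5,[(216,85),(396,125)])):
    p=[refine(k,np.array(q),40) for q in g];print(k,p)
    if all(x is not None for x in p):
        print(tilt(P0,k,p)); [print(tilt([a],k,[b])) for a,b in zip(P0,p)]
E
```

```text
w3 [array([219.71471471,  66.57957958]), None]Traceback (most recent call last):
  File "<stdin>", line 3, in <module>
  File "tilt.py", line 20, in toolpts
    return [unproj(c,p,z) for p in pix]
            ~~~~~~^^^^^^^
  File "h.py", line 7, in unproj
    T=c["cam_to_world"];r=T[:3,:3]@np.array([(uv[0]-c["cx"])/c["fx"],(uv[1]-c["cy"])/c["fy"],1])
                                              ~~^^^
TypeError: 'NoneType' object is not subscriptable
```

```bash
python3 - <<'E'
s=open("tilt.py").read()
a=s.index("def refine");b=s.index("def toolpts")
s=s[:a]+'''def refine(k,guess,w=26):
    o,c=load(k);g=cv2.cvtColor(c["img"],cv2.COLOR_RGB2GRAY);best=None
    for th in(40,50,60,70,80,95):
        n,_,st,ce=cv2.connectedComponentsWithStats((g<th).astype(np.uint8))
        for j in range(1,n):
            dd=np.hypot(*(ce[j]-guess))
            if 120<st[j,4]<900 and dd<w and .7<st[j,2]/st[j,3]<1.4 and (best is None or dd<best[0]-2): best=(dd,ce[j])
    return None if best is None else best[1]
'''+s[b:]
open("tilt.py","w").write(s)
E
cat > t1.py <<'E'
from tilt import *
g3=[(220,67),(404,120)];p3=[refine(3,np.array(g)) for g in g3];print("w3",p3)
W=toolpts(3,p3,.042);print(W)
Tg=R.from_rotvec([-0.056,1.57,0.056]).as_matrix();pg=np.array([.5136,-.362,.0568])
P0=[Tg.T@(p-pg) for p in W];np.save("P0.npy",P0);print(P0)
for k,g in((4,[(216,60),(400,112)]),(5,[(216,85),(396,125)])):
    p=[refine(k,np.array(q),40) for q in g];print(k,p)
    for a,b in zip(P0,p):
        if b is not None: print(tilt([a],k,[b]))
E
python3 t1.py
```

```text
w3 [array([219.5       ,  66.62030075]), array([404.5       , 119.60087719])]
[array([ 0.4712049 , -0.27088937,  0.042     ]), array([ 0.54451347, -0.28477736,  0.042     ])]
[array([ 0.01479723,  0.09389956, -0.03579729]), array([0.01480238, 0.07482404, 0.03633555])]
4 [array([214.30454545,  59.98636364]), array([402.08737864, 111.39320388])]
(np.float64(-3.9562202258979453), array([ 2.1, -0.8]))
(np.float64(-4.32107670502053), array([1.8, 0.7]))
5 [array([222.93023256,  79.26511628]), array([395.93548387, 125.05376344])]
(np.float64(-11.295501448109155), array([ 0.6, -0.2]))
(np.float64(-11.145650490324629), array([2.9, 0.9]))
```

The fit is consistent: nose down 4.1° at the first lift, 11.2° now. That puts the tip still about on the board, so the pan is slipping in pitch. I'll lower it at once before the wheels can slide, then lift very slowly and see whether it holds.

Emit:
{"api": "servo_tool", "payload": {
  "rows": [0.006,0,0,0,1,0.008,0,0,0,1,0.01,0,0,0,1,0.01,0,0,0,1,0.006,0,0,0,1,0.003,0,0,0,1,0,0,0,0,1],
  "newtons": 60
}}

```text
clock: 6.5
position: [0.5132, -0.3618, 0.0632]
eef_rot: [-0.056, 1.571, 0.057]
ft_force: [-1.3, -0.3, -0.8]
gripper_width: 0.628
```

```bash
python3 go.py; python3 wr.py 6
cat > t2.py <<'E'
from tilt import *
P0=np.load("P0.npy");k=sys.argv[1];gs=[tuple(map(float,a.split(","))) for a in sys.argv[2:]]
from workcell import robot
o=robot.get_obs();print("M",o["moment"].round(2),"F",o["ft_force"].round(1),"p",o["position"].round(4),"t",round(o["clock"],2))
Ti=np.linalg.inv(load(k)[1]["tool_from_camera"]);c=load(k)[1]
for a in P0:
    bestr=None
    for th in np.arange(-20,25,.5):
        q=R.from_rotvec([0,0,-np.radians(th)]).as_matrix()@(a-PIV)+PIV;q=Ti[:3,:3]@q+Ti[:3,3];g=np.array([c["fx"]*q[0]/q[2]+c["cx"],c["fy"]*q[1]/q[2]+c["cy"]])
        b=refine(k,g,10)
        if b is not None:
            dd=np.hypot(*(b-g))
            if bestr is None or dd<bestr[0]:bestr=(dd,b)
    if bestr is None: print("none");continue
    t,r=tilt([a],k,[bestr[1]]);print("nose-down",round(-t,2),r,bestr[1].round(1))
E
python3 t2.py 6
```

```text
t 6.5 p [ 0.5132 -0.3618  0.0632] x [-0.001  0.001 -1.   ] jaw 4.11 F [-1.3 -0.3 -0.8] q [ 0.23  0.77  0.46  1.72 -0.47  0.76  0.99] w 0.628
M [0.2  0.13 0.11] F [ 0.1  0.3 -0.4] p [ 0.5133 -0.3617  0.0635] t 6.55
nose-down 1.33 [ 2.6 -1.1] [210.9  53.3]
nose-down 2.05 [1.5 0.7] [404.3 107.1]
```

Emit:
{"api": "servo_tool", "payload": {
  "rows": [-0.001,0,0,0,1,-0.0015,0,0,0,1,-0.002,0,0,0,1,-0.002,0,0,0,1,-0.002,0,0,0,1,-0.002,0,0,0,1,-0.001,0,0,0,1,0,0,0,0,1],
  "newtons": 60
}}

```text
clock: 7.35
position: [0.5135, -0.3622, 0.0754]
eef_rot: [-0.057, 1.57, 0.056]
ft_force: [1.1, -0.4, -6.5]
gripper_width: 0.631
```

```bash
python3 wr.py 7; python3 t2.py 7;python3 go.py
```

```text
M [-0.59  0.03 -0.06] F [ 0.4 -0.8 -6.5] p [ 0.5135 -0.3621  0.0753] t 7.4
nose-down 3.88 [ 2.5 -1. ] [213.8  60. ]
nose-down 4.33 [2.9 1.2] [401. 111.]
t 7.4 p [ 0.5135 -0.3621  0.0753] x [ 0. -0. -1.] jaw 4.12 F [ 0.4 -0.8 -6.5] q [ 0.22  0.76  0.47  1.72 -0.46  0.78  0.98] w 0.629
```

Emit:
{"api": "servo_tool", "payload": {
  "rows": [-0.001,0,0,0,1,-0.001,0,0,0,1,-0.001,0,0,0,1,-0.001,0,0,0,1,0,0,0,0,1,0,0,0,0,1,0,0,0,0,1,0,0,0,0,1],
  "newtons": 60
}}

```text
clock: 8.2
position: [0.5135, -0.3619, 0.0792]
eef_rot: [-0.056, 1.57, 0.056]
ft_force: [0.1, -0.1, -5.4]
gripper_width: 0.632
```

```bash
python3 wr.py 8; python3 t2.py 8;python3 go.py;python3 - <<'E'
from workcell import robot
import numpy as np
from wu import *
for k in(4,5,6,7,8):
    o,_=load(k);print(k,o["clock"],o["moment"].round(2),o["ft_force"].round(1))
E
```

```text
M [-0.61  0.    0.02] F [ 0.6 -0.6 -6.4] p [ 0.5135 -0.3619  0.0792] t 8.25
nose-down 4.74 [ 2.9 -1.1] [214.4  62.4]
nose-down 5.16 [3.1 1.2] [400.2 112.6]
t 8.25 p [ 0.5135 -0.3619  0.0792] x [ 0.  0. -1.] jaw 4.12 F [ 0.6 -0.6 -6.4] q [ 0.22  0.75  0.47  1.72 -0.46  0.78  0.98] w 0.632
4 5.0 [-0.55  0.07 -0.05] [ 0.2 -0.2 -6. ]
5 5.75 [-0.42  0.01 -0.03] [-0.5 -1.  -5.3]
6 6.5 [0.32 0.07 0.1 ] [-1.3 -0.3 -0.8]
7 7.35 [-0.63  0.01  0.05] [ 1.1 -0.4 -6.5]
8 8.2 [-0.61  0.03  0.03] [ 0.1 -0.1 -5.4]
```

The tilt tracks tip contact exactly, so at 60 N the pads can hold only about 0.55-0.6 N·m, slightly less than the load's moment. Pushing the wheels back towards the grip shortens the lever enough. I'll set the pan down, push the front wheel rearward with shut fingers (it wedges the other two back as well), then regrasp.

Run:
```python
from tilt import *
p=[refine(2,np.array(g),12) for g in((314,132),(263,207),(347,229))];print(p)
C=np.array([.5062,-.254]);a=np.radians(94.2);ex=np.array([np.cos(a),np.sin(a)]);ey=np.array([-ex[1],ex[0]])
for q in p:
    if q is not None:
        w=unproj(load(2)[1],q,.042);print(w.round(4),"pan",((w[:2]-C)@ex).round(4),((w[:2]-C)@ey).round(4))
f=C+ex*.115;print("start push",f,"end",C+ex*.042)
```

```text
[None, None, None]
start push [ 0.49777761 -0.13930884] end [ 0.503124   -0.21211279]
```

Emit:
{"api": "servo_tool", "payload": {
  "rows": [0.006,0,0,0,1,0.009,0,0,0,1,0.0065,0,0,0,1,0.001,0,0,0,1,0,0,0,0,0,0,0,0,0,-1,0,0,0,0,-1]
}}

```text
clock: 8.95
position: [0.5136, -0.3618, 0.0566]
eef_rot: [-0.056, 1.57, 0.057]
ft_force: [-0.7, 0.5, -0.1]
gripper_width: 0.79
```

```bash
python3 go.py
```

```text
t 8.95 p [ 0.5136 -0.3618  0.0566] x [ 0.  0. -1.] jaw 4.13 F [-0.7  0.5 -0.1] q [ 0.23  0.78  0.45  1.72 -0.47  0.75  0.99] w 0.79
```

Emit:
{"api": "servo_tool", "payload": {
  "rows": [0,0,0,0,-1,-0.045,0,0,0,-1,-0.015,0.02,0,0,-1,0,0.045,0,0,1,0,0.05,0,0,1,0,0.05,0,0,1,0,0.05,0,0,1,0,0.01,0,0,1]
}}

```text
clock: 9.75
position: [0.497, -0.1305, 0.1161]
eef_rot: [-0.059, 1.571, 0.066]
ft_force: [0.1, 0.4, -0.2]
gripper_width: 0.569
```

```bash
python3 wr.py 9; python3 go.py .4978 -.139 .026 4.2
python3 - <<'E'
from tilt import *
C=np.array([.5062,-.254]);a=np.radians(94.2);ex=np.array([np.cos(a),np.sin(a)]);ey=np.array([-ex[1],ex[0]])
for q in((314,132),(263,207),(347,229)):
    w=unproj(load(2)[1],q,.042);print(w.round(4),"pan",((w[:2]-C)@ex).round(4),((w[:2]-C)@ey).round(4))
E
```

```text
t 9.8 p [ 0.4973 -0.1319  0.1163] x [-0.001  0.003 -1.   ] jaw 4.52 F [ 0.2  1.4 -0.1] q [-0.23  0.54  0.52  2.01 -0.41  0.7   0.63] w 0.528
turn about world z -0.32 => tool x turn 0.32
world [ 0.0005 -0.0071 -0.0903] tool now [ 0.0903 -0.0075  0.    ] tool after turn [ 0.0903 -0.0075  0.0001]
[ 0.5091 -0.2053  0.042 ] pan 0.0484 -0.0065
[ 0.471  -0.2704  0.042 ] pan -0.0138 0.0364
[ 0.5442 -0.2838  0.042 ] pan -0.0325 -0.0358
```

Emit:
{"api": "servo_tool", "payload": {
  "rows": [0.02,-0.004,0,0.3,0.4,0.03,-0.0035,0,0,0.4,0.03,0,0,0,0.4,0.01,0,0,0,0.4,0,0,0,0,0.4,0,0,0,0,0.4]
}}

```text
clock: 10.4
position: [0.4984, -0.146, 0.0276]
eef_rot: [-0.052, 1.569, 0.051]
ft_force: [-1.1, 0.0, 0.2]
gripper_width: 0.3
```

```bash
python3 go.py .5034 -.2141 .026 4.2
```

```text
t 10.4 p [ 0.4984 -0.146   0.0276] x [ 0.001 -0.001 -1.   ] jaw 3.77 F [-1.1  0.   0.2] q [-0.11  0.7   0.4   2.02 -0.52  0.53  0.73] w 0.3
turn about world z 0.43 => tool x turn -0.43
world [ 0.005  -0.0681 -0.0016] tool now [ 0.0016 -0.0683  0.0005] tool after turn [ 0.0016 -0.0683 -0.    ]
```

Emit:
{"api": "servo_tool", "payload": {
  "rows": [0.001,-0.009,0,-0.4,0.4,0,-0.01,0,0,0.4,0,-0.01,0,0,0.4,0,-0.01,0,0,0.4,0,-0.01,0,0,0.4,0,-0.01,0,0,0.4,0,-0.006,0,0,0.4,0,-0.003,0,0,0.4]
}}

```text
clock: 11.2
position: [0.5026, -0.2136, 0.0257]
eef_rot: [-0.057, 1.57, 0.057]
ft_force: [0.5, 1.0, 1.0]
gripper_width: 0.301
```

```bash
python3 go.py .514 -.36 .026 4.2
```

```text
t 11.2 p [ 0.5026 -0.2136  0.0257] x [-0. -0. -1.] jaw 4.18 F [0.5 1.  1. ] q [ 0.02  0.73  0.4   1.95 -0.5   0.57  0.83] w 0.301
turn about world z 0.02 => tool x turn -0.02
world [ 0.0114 -0.1464  0.0003] tool now [-0.0003 -0.1468  0.0007] tool after turn [-0.0003 -0.1468  0.0006]
```

Emit:
{"api": "servo_tool", "payload": {
  "rows": [0,-0.003,0,0,0.4,0,-0.003,0,0,0.4,0,-0.001,0,0,0.4]
}}

```text
clock: 11.5
position: [0.5033, -0.2199, 0.0257]
eef_rot: [-0.058, 1.57, 0.058]
ft_force: [-0.4, 0.8, -0.1]
gripper_width: 0.299
```

```bash
python3 go.py
```

```text
t 11.5 p [ 0.5033 -0.2199  0.0257] x [-0. -0. -1.] jaw 4.23 F [-0.4  0.8 -0.1] q [ 0.03  0.73  0.4   1.94 -0.5   0.57  0.84] w 0.299
```

Emit:
{"api": "servo_tool", "payload": {
  "rows": [0,-0.004,0,0,0.4,0,0.01,0,0,0.4,-0.045,0.002,0,0,0.4,-0.05,0,0,0,-1,-0.05,-0.02,0,0,-1,-0.03,-0.03,0,0,-1,0,-0.01,0,0,-1,0,0,0,0,-1]
}}

```text
clock: 12.3
position: [0.5069, -0.2713, 0.1974]
eef_rot: [-0.057, 1.569, 0.056]
ft_force: [0.6, 0.9, -0.7]
gripper_width: 0.73
```

```bash
python3 wr.py 10; python3 go.py; python3 tilt.py 10; cp pics/w10.png pics/look.png
```

```text
t 12.35 p [ 0.5064 -0.2694  0.1962] x [-0.001  0.001 -1.   ] jaw 4.19 F [ 0.7  1.6 -0.8] q [-0.02  0.51  0.58  1.81 -0.34  0.92  0.79] w 0.774
10 [ 0.5069 -0.2713  0.1974] [[364.0, 252.0, 38.0], [310.0, 200.0, 40.0], [246.0, 240.0, 39.0]]
```

View pics/look.png

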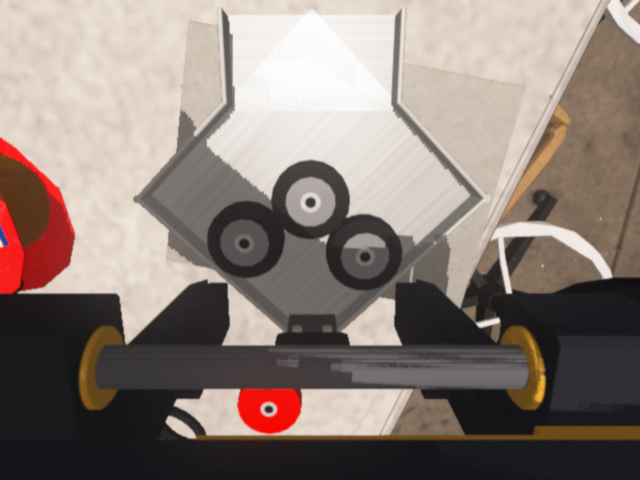

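All three wheels now lie back against the rear walls: hubs (310,203), (244,243), (365,257); pan side corners (136,199) and (485,197).

```bash
python3 - <<'E'
from tilt import *
c=load(10)[1]
L=unproj(c,(136,199),.04);Rr=unproj(c,(485,197),.04);v=Rr-L;C=((L+Rr)/2)[:2];print(L,Rr,C,np.degrees(np.arctan2(v[1],v[0])))
tl=unproj(c,(222,10),.04);tr=unproj(c,(404,10),.04);v2=tr-tl;print("tips",(tl+tr)/2,np.degrees(np.arctan2(v2[1],v2[0])))
a=np.radians(94.2);ex=np.array([np.cos(a),np.sin(a)]);ey=np.array([-ex[1],ex[0]])
print("grip",C-.108*ex)
W=[unproj(c,q,.042) for q in((244,243),(365,257),(310,203))]
for w in W:print(w.round(4),"pan",((w[:2]-C)@ex).round(4),((w[:2]-C)@ey).round(4))
np.save("W.npy",W)
E
python3 go.py .514 -.362 .0575 4.2
```

```text
[ 0.37496933 -0.26645848  0.04      ] [ 0.63584321 -0.24617991  0.04      ] [ 0.50540627 -0.2563192 ] 4.444848322356807
tips [ 0.49811575 -0.12948979  0.04      ] 4.1175804001302625
grip [ 0.513316   -0.36402916]
[ 0.4571 -0.2944  0.042 ] pan -0.0344 0.051
[ 0.5508 -0.2989  0.042 ] pan -0.0458 -0.0422
[ 0.5054 -0.2598  0.042 ] pan -0.0034 0.0003
t 12.35 p [ 0.5064 -0.2694  0.1962] x [-0.001  0.001 -1.   ] jaw 4.19 F [ 0.7  1.6 -0.8] q [-0.02  0.51  0.58  1.81 -0.34  0.92  0.79] w 0.774
turn about world z 0.01 => tool x turn -0.01
world [ 0.0076 -0.0926 -0.1387] tool now [ 0.1386 -0.093   0.0009] tool after turn [ 0.1386 -0.093   0.0009]
```

Emit:
{"api": "servo_tool", "payload": {
  "rows": [0,-0.045,0,0,-1,0,-0.04,0,0,-1,0.035,-0.0085,0.001,0,-1,0.045,0,0,0,-1,0.04,0,0,0,-1,0.0185,0,0,0,-1,0,0,0,0,-1,0,0,0,0,-1]
}}

```text
clock: 13.15
position: [0.5153, -0.3632, 0.0592]
eef_rot: [-0.058, 1.57, 0.058]
ft_force: [0.3, -0.7, 0.9]
gripper_width: 1.003
```

```bash
python3 go.py .5138 -.3625 .0570 4.2
```

```text
t 13.15 p [ 0.5153 -0.3632  0.0592] x [ 0. -0. -1.] jaw 4.25 F [ 0.3 -0.7  0.9] q [ 0.22  0.78  0.47  1.72 -0.48  0.76  1.  ] w 1.003
turn about world z -0.05 => tool x turn 0.05
world [-0.0015  0.0007 -0.0022] tool now [ 0.0022  0.0008 -0.0014] tool after turn [ 0.0022  0.0008 -0.0014]
```

Emit:
{"api": "servo_tool", "payload": {
  "rows": [0.0015,0.0005,-0.0014,0,0.3,0,0,0,0,1,0,0,0,0,1,0,0,0,0,1,0,0,0,0,1,0,0,0,0,1,0,0,0,0,1],
  "newtons": 60
}}

```text
clock: 13.85
position: [0.5139, -0.3631, 0.0578]
eef_rot: [-0.058, 1.569, 0.058]
ft_force: [-1.2, 1.5, 5.0]
gripper_width: 0.631
```

Emit:
{"api": "servo_tool", "payload": {
  "rows": [-0.002,0,0,0,1,-0.003,0,0,0,1,-0.003,0,0,0,1,-0.003,0,0,0,1,-0.003,0,0,0,1,-0.003,0,0,0,1,-0.003,0,0,0,1,0,0,0,0,1],
  "newtons": 60
}}

```text
clock: 14.65
position: [0.5137, -0.3632, 0.0777]
eef_rot: [-0.058, 1.569, 0.057]
ft_force: [0.7, 0.0, -6.2]
gripper_width: 0.628
```

```bash
python3 wr.py 11
python3 - <<'E'
from wu import *
W=np.load("W.npy");Tg=R.from_rotvec([-0.058,1.57,.058]).as_matrix();pg=np.array([.5139,-.3627,.0575])
np.save("P0.npy",[Tg.T@(p-pg) for p in W]);print(np.load("P0.npy"))
E
python3 t2.py 11;python3 go.py; python3 tilt.py 11
```

```text
[[ 0.01549902  0.07231821 -0.05163166]
 [ 0.01550071  0.06085806  0.04152005]
 [ 0.01549991  0.10328498 -0.00092626]]
M [-0.54  0.07  0.05] F [ 1.   0.6 -7. ] p [ 0.5136 -0.3631  0.0774] t 14.7
nose-down 4.03 [-0.4  0.3] [179.3 118.1]
nose-down 3.39 [1.3 0.6] [414.4 146.7]
nose-down 3.39 [-0.3  0. ] [308.4  31.3]
t 14.7 p [ 0.5136 -0.3631  0.0774] x [ 0. -0. -1.] jaw 4.22 F [ 1.   0.6 -7. ] q [ 0.21  0.76  0.48  1.72 -0.47  0.78  0.99] w 0.628
11 [ 0.5137 -0.3632  0.0777] [[408.0, 144.0, 74.0], [188.0, 114.0, 78.0], [308.0, 36.0, 46.0]]
```

Emit:
{"api": "servo_tool", "payload": {
  "rows": [-0.002,0,0,0,1,-0.003,0,0,0,1,-0.004,0,0,0,1,-0.004,0,0,0,1,-0.004,0,0,0,1,-0.003,0,0,0,1,-0.001,0,0,0,1],
  "newtons": 60
}}

```text
clock: 15.4
position: [0.5136, -0.3632, 0.0987]
eef_rot: [-0.058, 1.569, 0.058]
ft_force: [-0.0, 0.6, -6.5]
gripper_width: 0.633
```

```bash
python3 wr.py 12; python3 t2.py 12
```

```text
M [-0.67 -0.01  0.03] F [-0.1  0.2 -6. ] p [ 0.5136 -0.3632  0.0986] t 15.45
nose-down 4.18 [-0.5  0.3] [179.5 118.4]
nose-down 3.52 [1.5 0.7] [414.2 146.9]
nose-down 3.58 [-0.3  0. ] [308.4  31.9]
```

It now holds steady at about 3.7° with the tip well clear of the board. I'll raise it, align the yaw with the bin, and carry it gently to the bar.

Emit:
{"api": "servo_tool", "payload": {
  "rows": [-0.003,0,0,0,1,-0.006,0,0,0.5,1,-0.01,0,0,1.1,1,-0.013,0,0,1.3,1,-0.016,0,0,1.2,1,-0.018,0,0,0.8,1,-0.015,0,0,0.3,1,-0.009,0,0,0,1],
  "newtons": 60
}}

```text
clock: 16.25
position: [0.514, -0.3635, 0.1905]
eef_rot: [0.013, 1.569, -0.015]
ft_force: [-0.8, -0.3, -7.4]
gripper_width: 0.629
```

```bash
python3 wr.py 13; python3 t2.py 13; python3 go.py .4875 -.171 .19 -1
```

```text
M [-0.32 -0.02 -0.07] F [ 0.8  0.5 -3.2] p [ 0.5144 -0.3638  0.1912] t 16.3
nose-down 15.53 [-1.6  0.7] [192. 141.]
nose-down 15.0 [2.4 0.8] [405.7 166.6]
nose-down 15.23 [-0.1  0. ] [308.8  68.7]
t 16.3 p [ 0.5144 -0.3638  0.1912] x [ 0.003 -0.002 -1.   ] jaw -0.99 F [ 0.8  0.5 -3.2] q [ 0.14  0.62  0.59  1.67 -0.4   0.98  0.85] w 0.627
turn about world z -0.01 => tool x turn 0.01
world [-0.0269  0.1928 -0.0012] tool now [ 0.0008  0.1924 -0.0302] tool after turn [ 0.0008  0.1923 -0.0302]
```

The faster lift let it slip to about 15°, though the hub fits show the wheels have not slid. I'll lower it gently until the board levels it, then lift again at the slow speed that held.

Emit:
{"api": "servo_tool", "payload": {
  "rows": [0.002,0,0,0,1,0.005,0,0,0,1,0.009,0,0,0,1,0.012,0,0,0,1,0.014,0,0,0,1,0.012,0,0,0,1,0.01,0,0,0,1,0.007,0,0,0,1],
  "newtons": 60
}}

```text
clock: 17.1
position: [0.5132, -0.3628, 0.1162]
eef_rot: [0.014, 1.571, -0.013]
ft_force: [0.7, -1.0, -1.2]
gripper_width: 0.627
```

Emit:
{"api": "servo_tool", "payload": {
  "rows": [0.007,0,0,0,1,0.007,0,0,0,1,0.008,0,0,0,1,0.008,0,0,0,1,0.009,0,0,0,1,0.009,0,0,0,1,0.008,0,0,0,1,0.004,0,0,0,1],
  "newtons": 60
}}

```text
clock: 17.9
position: [0.5132, -0.3638, 0.0578]
eef_rot: [0.014, 1.571, -0.014]
ft_force: [-9.0, 3.3, 30.8]
gripper_width: 0.624
```

```bash
python3 wr.py 14; python3 t2.py 14; python3 go.py .4875 -.171 .19 -1
```

```text
M [1.09 1.11 0.12] F [-5.8  4.6 17. ] p [ 0.5133 -0.3635  0.058 ] t 17.95
nose-down -3.3 [-2.2  1.7] [172.2 103.6]
nose-down -1.77 [1.9 1.1] [417.9 138.4]
nose-down -3.86 [-0.  0.] [307.9   8.8]
t 17.95 p [ 0.5133 -0.3635  0.058 ] x [ 0.  0. -1.] jaw -1.0 F [-5.8  4.6 17. ] q [ 0.21  0.79  0.49  1.72 -0.51  0.76  0.93] w 0.629
turn about world z 0.0 => tool x turn -0.0
world [-0.0258  0.1925  0.132 ] tool now [-0.1319  0.1921 -0.0291] tool after turn [-0.1319  0.1921 -0.0291]
```

Emit:
{"api": "servo_tool", "payload": {
  "rows": [-0.001,0,0,0,1,-0.002,0,0,0,1,-0.003,0,0,0,1,-0.004,0,0,0,1,-0.004,0.001,0,0,1,-0.005,0.002,-0.0005,0,1,-0.005,0.003,-0.001,0,1,-0.005,0.004,-0.001,0,1],
  "newtons": 60
}}

```text
clock: 18.75
position: [0.511, -0.3528, 0.0866]
eef_rot: [0.013, 1.571, -0.014]
ft_force: [-0.1, 0.4, -6.3]
gripper_width: 0.629
```

```bash
python3 wr.py 15; python3 t2.py 15
```

```text
M [-0.48  0.01 -0.03] F [-0.4  0.3 -5.5] p [ 0.5113 -0.352   0.0873] t 18.8
nose-down 4.19 [-3.   1.7] [182.1 117. ]
nose-down 5.01 [1.7 0.7] [412.9 149.3]
nose-down 3.96 [-0.5  0. ] [308.7  33.2]
```

Emit:
{"api": "servo_tool", "payload": {
  "rows": [-0.005,0.005,-0.001,0,1,-0.005,0.005,-0.001,0,1,-0.005,0.006,-0.001,0,1,-0.005,0.006,-0.001,0,1,-0.005,0.006,-0.001,0,1,-0.005,0.006,-0.001,0,1,-0.005,0.006,-0.001,0,1,-0.005,0.006,-0.001,0,1],
  "newtons": 60
}}

```text
clock: 19.6
position: [0.5038, -0.3062, 0.1266]
eef_rot: [0.013, 1.571, -0.013]
ft_force: [-0.0, -0.0, -7.2]
gripper_width: 0.629
```

```bash
python3 wr.py 16; python3 t2.py 16
```

```text
M [-0.19  0.04  0.03] F [-0.4  1.5 -4.7] p [ 0.5042 -0.3053  0.1272] t 19.65
nose-down 10.85 [-2.5  1.2] [188.6 130.7]
nose-down 11.38 [2.8 1. ] [407.5 159.9]
nose-down 10.71 [-0.3  0. ] [308.9  54.5]
```

It slipped again to about 11°, apparently from the abrupt stop and start between calls. I'll continue with smooth ramps only and check.

Emit:
{"api": "servo_tool", "payload": {
  "rows": [-0.001,0,0,0,1,-0.002,0,0,0,1,-0.003,0,0,0,1,-0.004,0,0,0,1,-0.004,0,0,0,1,-0.003,0,0,0,1,-0.002,0,0,0,1,-0.001,0,0,0,1],
  "newtons": 60
}}

```text
clock: 20.45
position: [0.504, -0.3069, 0.1464]
eef_rot: [0.013, 1.57, -0.014]
ft_force: [0.3, -0.1, -6.4]
gripper_width: 0.625
```

```bash
python3 wr.py 17; python3 t2.py 17
```

```text
M [-0.53  0.07  0.04] F [-0.5  0.5 -6. ] p [ 0.504  -0.3069  0.1464] t 20.5
nose-down 10.26 [-4.3  2.1] [189.8 128.6]
nose-down 9.58 [5.  1.9] [406.5 155.8]
nose-down 10.21 [-0.5  0. ] [309.   52.9]
```

Smooth motion holds it at about 10°. Going over the bar in one continuous ramp.

Emit:
{"api": "servo_tool", "payload": {
  "rows": [-0.001,0,0,0,1,-0.002,0.001,0,0,1,-0.003,0.002,0,0,1,-0.004,0.003,-0.001,0,1,-0.005,0.004,-0.001,0,1,-0.005,0.005,-0.001,0,1,-0.005,0.006,-0.001,0,1,-0.005,0.007,-0.001,0,1],
  "newtons": 60
}}

```text
clock: 21.3
position: [0.4993, -0.2782, 0.1767]
eef_rot: [0.013, 1.571, -0.013]
ft_force: [-0.4, 0.2, -6.6]
gripper_width: 0.63
```

Emit:
{"api": "servo_tool", "payload": {
  "rows": [-0.005,0.008,-0.001,0,1,-0.005,0.009,-0.001,0,1,-0.005,0.01,-0.0015,0,1,-0.004,0.01,-0.0015,0,1,-0.003,0.01,-0.0015,0,1,-0.002,0.01,-0.0015,0,1,-0.001,0.01,-0.0015,0,1,-0.001,0.009,-0.0015,0,1],
  "newtons": 60
}}

```text
clock: 22.1
position: [0.4895, -0.2015, 0.2021]
eef_rot: [0.013, 1.571, -0.013]
ft_force: [0.6, 0.3, -6.7]
gripper_width: 0.626
```

Emit:
{"api": "servo_tool", "payload": {
  "rows": [0,0.009,-0.001,0,1,0,0.009,-0.001,0,1,0,0.008,-0.001,0,1,0,0.007,-0.0005,0,1,0,0.006,0,0,1,0,0.004,0,0,1,0,0.002,0,0,1,0,0.001,0,0,1],
  "newtons": 60
}}

```text
clock: 22.9
position: [0.4872, -0.16, 0.2032]
eef_rot: [0.011, 1.569, -0.018]
ft_force: [-1.4, -9.0, -0.7]
gripper_width: 0.63
```

```bash
python3 wr.py 18; python3 t2.py 18;python3 go.py .4875 -.157 .20 -1
python3 - <<'E'
import pickle,cv2
from workcell import robot
c=robot.read_camera("side");pickle.dump(c,open("s18.pkl","wb"));cv2.imwrite("pics/s18.png",c["img"][:,:,::-1])
E
```

```text
M [-2.5   0.57  0.33] F [-2.5 -9.3 -2.1] p [ 0.4872 -0.16    0.2032] t 22.95
nose-down 10.55 [-6.   2.9] [191.8 128.4]
nose-down 9.69 [6.3 2.4] [405.1 155.5]
nose-down 10.79 [ 0.3 -0. ] [308.3  54.7]
t 22.95 p [ 0.4872 -0.16    0.2032] x [ 0.002 -0.005 -1.   ] jaw -1.06 F [-2.5 -9.3 -2.1] q [-0.28  0.4   0.64  1.96 -0.31  0.87  0.5 ] w 0.628
turn about world z 0.06 => tool x turn -0.06
world [ 0.0003  0.003  -0.0032] tool now [0.0032 0.003  0.0003] tool after turn [0.0032 0.003  0.0003]
```

The tip has met the bar's front (Fy −9 N, +4 N up). The hub residuals also suggest the block is creeping down in the pads, so I'll fit pitch and slip together.

```bash
cat > t3.py <<'E'
from tilt import *
P0=np.load("P0.npy")
def fit2(k,pix):
    c=load(k)[1];Ti=np.linalg.inv(c["tool_from_camera"])
    def f(t):
        R_=R.from_rotvec([0,0,-t[0]]).as_matrix();e=[]
        for p,uv in zip(P0,pix):
            q=R_@(p-PIV)+PIV+[t[1],t[2],0];q=Ti[:3,:3]@q+Ti[:3,3];e+=[c["fx"]*q[0]/q[2]+c["cx"]-uv[0],c["fy"]*q[1]/q[2]+c["cy"]-uv[1]]
        e+=[t[2]*300]
        return e
    r=least_squares(f,[.1,0.,0.]);return np.degrees(r.x[0]).round(2),(r.x[1:]*1e3).round(1),np.round(r.fun[:-1],1)
if __name__=="__main__":
  for k,p in((11,[(179.3,118.1),(414.4,146.7),(308.4,31.3)]),(12,[(179.5,118.4),(414.2,146.9),(308.4,31.9)]),(13,[(192,141),(405.7,166.6),(308.8,68.7)]),(14,[(172.2,103.6),(417.9,138.4),(307.9,8.8)]),(15,[(182.1,117),(412.9,149.3),(308.7,33.2)]),(16,[(188.6,130.7),(407.5,159.9),(308.9,54.5)]),(17,[(189.8,128.6),(406.5,155.8),(309,52.9)]),(18,[(191.8,128.4),(405.1,155.5),(308.3,54.7)])):
    print(k,*fit2(k,p))
E
python3 t3.py
```

```text
11 1.19 [ 4.3 -1.5] [ 0.1 -0.7  0.1  0.5 -0.2  0.2]
12 1.46 [ 4.2 -1.4] [ 0.2 -0.7  0.2  0.6 -0.2  0.1]
13 13.88 [ 4.8 -1.1] [ 0.3 -0.5  0.4  0.3 -0.1  0.1]
14 -9.03 [ 9.6 -2.4] [-0.4  1.1  1.2 -2.4 -0.   1. ]
15 0.77 [ 7.3 -2. ] [-0.6  1.2  0.1 -1.7 -0.4  0.4]
16 7.68 [ 7.6 -2.4] [ 0.2  0.7  0.7 -0.9 -0.3  0.2]
17 8.16 [ 9.5 -0.8] [ 0.5 -0.   0.6  0.  -0.4  0. ]
18 9.02 [11.5 -0.2] [ 0.4  0.2  0.5 -0.1  0.4 -0.1]
```

Run:
```python
import cv2,numpy as np,pickle
from workcell import robot
c=robot.read_camera("scene");pickle.dump(c,open("sc19.pkl","wb"))
a=c["img"][130:310,130:400,::-1];b=cv2.imread("pics/s18.png")[150:340,260:440]
A=cv2.resize(a,None,fx=1.65,fy=1.65,interpolation=cv2.INTER_CUBIC)[:600];B=cv2.resize(b,None,fx=1.95,fy=1.95,interpolation=cv2.INTER_CUBIC)
h=max(A.shape[0],B.shape[0]);p=lambda i:cv2.copyMakeBorder(i,0,h-i.shape[0],0,0,0)
m=np.hstack([p(A),p(B)]);print(A.shape,m.shape);cv2.imwrite("pics/last.png",m)
```

```text
(297, 446, 3) (370, 797, 3)
```

View pics/last.png

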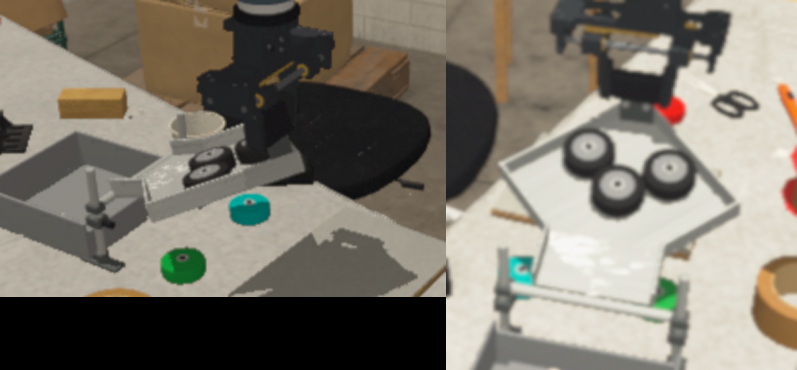

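The picture shows the pan level side to side with all three wheels still at the rear. The spout tip is just behind the bar and slightly below its top. I'll back off, rise about 16 mm, and go forward over it.

Emit:
{"api": "servo_tool", "payload": {
  "rows": [0,-0.003,0,0,1,-0.001,-0.004,0,0,1,-0.002,-0.002,0,0,1,-0.004,0,0,0,1,-0.004,0,0,0,1,-0.003,0,0,0,1,-0.002,0,0,0,1,-0.001,0.001,0,0,1],
  "newtons": 60
}}

```text
clock: 23.85
position: [0.4869, -0.1645, 0.2194]
eef_rot: [0.013, 1.57, -0.013]
ft_force: [0.1, 0.7, -6.2]
gripper_width: 0.627
```

Emit:
{"api": "servo_tool", "payload": {
  "rows": [0,0.003,0,0,1,0,0.005,0,0,1,0,0.006,0,0,1,0,0.005,0,0,1,0,0.003,0,0,1,0,0.002,0,0,1,0,0,0,0,1],
  "newtons": 60
}}

```text
clock: 24.55
position: [0.4873, -0.1402, 0.2191]
eef_rot: [0.013, 1.571, -0.013]
ft_force: [0.1, -0.3, -6.4]
gripper_width: 0.63
```

```bash
python3 wr.py 19; python3 t2.py 19;python3 go.py
```

```text
M [-0.58  0.09 -0.02] F [ 0.4  0.5 -5.9] p [ 0.4872 -0.1405  0.2192] t 24.6
nose-down 9.26 [-7.9  3.9] [192.4 124.8]
nose-down 8.35 [6.8 2.7] [405.5 152.9]
nose-down 9.89 [-0.5  0. ] [309.   51.9]
t 24.6 p [ 0.4872 -0.1405  0.2192] x [ 0. -0. -1.] jaw -0.97 F [ 0.4  0.5 -5.9] q [-0.33  0.37  0.65  1.96 -0.28  0.9   0.45] w 0.625
```

Emit:
{"api": "servo_tool", "payload": {
  "rows": [0.002,0,0,0,1,0.004,0,0,0,1,0.004,0,0,0,1,0.004,-0.001,0,0,1,0.004,-0.001,0,0,1,0.004,-0.001,0,0,1,0.004,-0.001,0,0,1,0.002,-0.001,0,0,1],
  "newtons": 60
}}

```text
clock: 25.4
position: [0.4873, -0.1455, 0.191]
eef_rot: [0.014, 1.571, -0.013]
ft_force: [-0.1, -0.0, -0.9]
gripper_width: 0.627
```

```bash
cat > m.py <<'E'
import sys,os
from t3 import *
k=sys.argv[1];os.system(f"python3 wr.py {k}")
c=load(k)[1];o=load(k)[0];Ti=np.linalg.inv(c["tool_from_camera"]);best=None
def pr(p,th,s):
    q=R.from_rotvec([0,0,-np.radians(th)]).as_matrix()@(p-PIV)+PIV+[s,0,0];q=Ti[:3,:3]@q+Ti[:3,3];return np.array([c["fx"]*q[0]/q[2]+c["cx"],c["fy"]*q[1]/q[2]+c["cy"]])
# candidate dark blobs
g=cv2.cvtColor(c["img"],cv2.COLOR_RGB2GRAY);B=[]
for t in(30,40,50,60,70,80,95):
    n,_,st,ce=cv2.connectedComponentsWithStats((g<t).astype(np.uint8))
    B+=[ce[j] for j in range(1,n) if 100<st[j,4]<900 and .7<st[j,2]/st[j,3]<1.4]
B=np.array(B).reshape(-1,2)
for th in np.arange(-12,45,.5):
    for s in(.004,.008,.012,.016,.02):
        pix=[];e=0
        for p in P0:
            u=pr(p,th,s);dd=np.hypot(*(B-u).T);pix.append(B[dd.argmin()]);e+=min(dd.min(),30)
        if best is None or e<best[0]:best=(e,pix)
print("match err",round(best[0],1),"pitch,slip,res",*fit2(k,best[1]))
print("t",o["clock"],"p",o["position"].round(4),"F",o["ft_force"].round(1),"M",o["moment"].round(2),"w",round(o["gripper_width"],3))
E
python3 m.py 20
```

```text
match err 3.1 pitch,slip,res 4.65 [12.7  0.6] [ 0.2  0.9  0.3 -0.7 -0.1 -0.2]
t 25.4 p [ 0.4873 -0.1455  0.191 ] F [-0.1 -0.  -0.9] M [0.47 0.27 0.03] w 0.627
```

Emit:
{"api": "servo_tool", "payload": {
  "rows": [0.002,-0.001,0,0,1,0.003,-0.001,0,0,1,0.003,-0.002,0,0,1,0.003,-0.002,0,0,1,0.003,-0.002,0,0,1,0.002,-0.001,0,0,1,0,0,0,0,1],
  "newtons": 60
}}

```text
clock: 26.15
position: [0.4869, -0.1544, 0.1748]
eef_rot: [0.014, 1.571, -0.013]
ft_force: [0.7, 1.4, -2.7]
gripper_width: 0.625
```

```bash
python3 m.py 21; python3 go.py
```

```text
match err 3.2 pitch,slip,res -1.1 [13.6  0.8] [-0.2  1.2  0.  -1.2 -0.5 -0. ]
t 26.15 p [ 0.4869 -0.1544  0.1748] F [ 0.7  1.4 -2.7] M [ 0.92 -0.15 -0.07] w 0.625
t 26.2 p [ 0.487  -0.1544  0.175 ] x [-0.  0. -1.] jaw -0.98 F [ 0.4  2.9 -2.3] q [-0.26  0.44  0.61  1.99 -0.34  0.81  0.53] w 0.627
```

The spout is laid level on the bar, which carries about 4 N (roughly 3 mm of spring). Now I'll ease the grip to 20 N so the pan can pivot freely in the pads, and tip about the bar.

Emit:
{"api": "servo_tool", "payload": {
  "rows": [0,0,0,0,1,-0.004,0.0015,0,0,1,-0.007,0.003,0,0,1,-0.008,0.0035,0,0,1,-0.008,0.0035,0,0,1,-0.008,0.004,0,0,1,-0.007,0.004,0,0,1,-0.004,0.002,0,0,1],
  "newtons": 20
}}

```text
clock: 27.0
position: [0.4876, -0.1324, 0.222]
eef_rot: [0.013, 1.57, -0.013]
ft_force: [0.4, 1.3, -5.8]
gripper_width: 0.633
```

```bash
python3 m.py 22
```

```text
match err 6.2 pitch,slip,res 14.63 [12.7  5.3] [ 0.4  1.6 -0.  -0.5 -0.4 -0.9]
t 27.0 p [ 0.4876 -0.1324  0.222 ] F [ 0.4  1.3 -5.8] M [-0.03  0.09 -0.05] w 0.633
```

Emit:
{"api": "servo_tool", "payload": {
  "rows": [-0.004,0.003,0,0,1,-0.006,0.004,0,0,1,-0.006,0.0045,0,0,1,-0.006,0.005,0,0,1,-0.006,0.005,0,0,1,-0.006,0.005,0,0,1,-0.005,0.0045,0,0,1,-0.004,0.003,0,0,1],
  "newtons": 16
}}

```text
clock: 27.85
position: [0.4882, -0.0986, 0.2648]
eef_rot: [0.013, 1.57, -0.013]
ft_force: [0.5, 0.0, -4.0]
gripper_width: 0.637
```

```bash
python3 m.py 23; python3 tilt.py 23
```

```text
match err 90 pitch,slip,res 69.4 [-37.8 113.8] [-13.5   2.8  -9.8   6.5 122.5  -6.9]
t 27.85 p [ 0.4882 -0.0986  0.2648] F [ 0.5  0.  -4. ] M [-0.19  0.06  0.03] w 0.637
23 [ 0.4882 -0.0986  0.2648] [[74.0, 164.0, 71.0]]
```

The wheels have slid. Going on to about 40°.

Emit:
{"api": "servo_tool", "payload": {
  "rows": [-0.003,0.003,0,0,1,-0.005,0.005,0,0,1,-0.005,0.006,0,0,1,-0.005,0.006,0,0,1,-0.005,0.006,0,0,1,-0.004,0.006,0,0,1,-0.003,0.004,0,0,1,-0.001,0.003,0,0,1],
  "newtons": 16
}}

```text
clock: 28.7
position: [0.4888, -0.0596, 0.2955]
eef_rot: [0.013, 1.57, -0.013]
ft_force: [0.4, -0.3, -4.4]
gripper_width: 0.636
```

```bash
python3 wr.py 24
cat > chk.py <<'E'
import cv2,pickle,sys,numpy as np
from h import unproj
from workcell import robot
o=robot.get_obs();print("t",o["clock"],o["position"].round(4),o["ft_force"].round(1),o["moment"].round(2),round(o["gripper_width"],3))
for n in("side","scene"):
    c=robot.read_camera(n);pickle.dump(c,open(f"{n}_{sys.argv[1]}.pkl","wb"))
    h=cv2.cvtColor(c["img"],cv2.COLOR_RGB2HSV);m=(h[...,2]<60).astype(np.uint8)
    k,_,st,ce=cv2.connectedComponentsWithStats(m)
    for j in range(1,k):
        if 60<st[j,4]<900 and 100<ce[j][0]<460 and 150<ce[j][1]<450: print(n,ce[j].round(0),st[j].tolist(),unproj(c,ce[j],.02)[:2].round(3))
E
python3 chk.py 24; python3 tilt.py 24
python3 - <<'E'
from wu import *;import cv2
c=load(24)[1];g=cv2.cvtColor(c["img"],cv2.COLOR_RGB2GRAY)
s=cv2.resize(g[:345],(48,26),interpolation=cv2.INTER_AREA)
for r in s:print("".join(" .:-=+*#%@"[int(v)*9//255] for v in r))
E
```

```text
t 28.75 [ 0.4888 -0.0592  0.2954] [ 0.5  0.2 -4.3] [-0.1   0.09 -0.01] 0.633
side [349. 173.] [319, 151, 61, 39, 764] [ 0.581 -0.618]
side [229. 280.] [222, 266, 15, 31, 266] [ 0.755 -0.041]
side [248. 276.] [240, 272, 16, 11, 106] [ 0.717 -0.063]
side [253. 294.] [244, 284, 17, 19, 229] [ 0.687 -0.008]
side [192. 310.] [180, 306, 24, 10, 116] [0.795 0.074]
side [310. 356.] [297, 347, 27, 18, 218] [0.518 0.139]
side [335. 379.] [306, 359, 59, 31, 571] [0.46  0.181]
scene [135. 213.] [125, 199, 24, 24, 354] [0.577 0.407]
scene [174. 255.] [155, 245, 29, 19, 146] [0.465 0.168]
scene [193. 265.] [184, 261, 16, 8, 62] [0.451 0.1  ]
scene [429. 371.] [418, 369, 26, 9, 67] [ 0.384 -0.494]
scene [321. 391.] [316, 379, 11, 24, 227] [ 0.25  -0.353]
24 [ 0.4888 -0.0596  0.2955] [[96.0, 202.0, 64.0], [490.0, 40.0, 76.0]]
##############*:+******=-**==*+-*####=+*+-+++#=*
##############*:+******+.==:+*+-#####+-*-=++#+:.
##########%###*:=+******-..-*++-######==+*###-.:
##############+-==*******+++*=+-*###%#######*.=+
#############+:++=****####***=*+-*#%########==--
##############::==**#######**++--
[... 295 characters left out ...]
**++++*+===---
###*+++==+***************************+==+====---
###++=*+=+****************#***********=+::===---
##*+-=#*+=+**************************=+:.--==---
##*+-=##*+=+************************=+--======--
##*=--*##*+=+**********************=+*#+=====---
###----*#*++=+********************=+*#*--====-=-
###*-=-=+++*=-=**++++*********====+*##=:---==-=-
####*=---*##=--==---=-------=+=---+##*=.----=---
#############=-------------------=###+--==--=---
##############-:...............:=**#######=-=---
*:::::::::=###:....    .........:**#-....:....--
..........-##:...              ..:*#:......    :
 .........-#:....               ..-*.....       
....... ::::......           .  ....:-: ........
```

The pan floor is bare. The side camera shows one single and one double dark blob, three wheels in all, inside the bin cavity. Now back down the arc to level, with the spout on the bar.

Emit:
{"api": "servo_tool", "payload": {
  "rows": [0.003,-0.004,0,0,1,0.005,-0.007,0,0,1,0.006,-0.008,0,0,1,0.007,-0.008,0,0,1,0.007,-0.008,0,0,1,0.008,-0.008,0,0,1,0.008,-0.007,0,0,1,0.008,-0.006,0,0,1],
  "newtons": 20
}}

```text
clock: 29.65
position: [0.4876, -0.1168, 0.2424]
eef_rot: [0.014, 1.571, -0.014]
ft_force: [0.2, 0.9, -2.0]
gripper_width: 0.631
```

Emit:
{"api": "servo_tool", "payload": {
  "rows": [0.009,-0.006,0,0,1,0.009,-0.006,0,0,1,0.01,-0.006,0,0,1,0.01,-0.005,0,0,1,0.01,-0.005,0,0,1,0.009,-0.004,0,0,1,0.007,-0.004,0,0,1,0.004,-0.001,0,0,1],
  "newtons": 20
}}

```text
clock: 30.45
position: [0.4868, -0.1534, 0.1744]
eef_rot: [0.014, 1.571, -0.014]
ft_force: [0.1, -1.0, -2.1]
gripper_width: 0.632
```

```bash
python3 wr.py 25; python3 go.py
python3 - <<'E'
from wu import *;import cv2
o,c=load(25);print(o["moment"].round(2))
# compare with level image w21: pan side corners via template match
c1=load(21)[1]
g0=cv2.cvtColor(c1["img"],cv2.COLOR_RGB2GRAY);g=cv2.cvtColor(c["img"],cv2.COLOR_RGB2GRAY)
def line(gg,n):
    s=cv2.resize(gg[:345],(64,24),interpolation=cv2.INTER_AREA)
    for r in s:print("".join(" .:-=+*#%@"[int(v)*9//255] for v in r))
    print(n)
line(g0,"w21");line(g,"w25")
E
```

```text
t 30.5 p [ 0.4866 -0.1534  0.1742] x [-0.001 -0.    -1.   ] jaw -1.01 F [ 1.2 -0.7 -2.8] q [-0.27  0.44  0.61  1.99 -0.35  0.81  0.53] w 0.638
[-0.05  0.04  0.03]
%%*-----+#%%%%%%%#%%%%%%:.-***##***:.-%%%%%%%#%#######=----*+...
#+-----*%%%%%%%%%%%%%%%*..=**%:-#**=::#%%%%%%%%%#######+----+*:.
=----=#%%%%%%%%#*+++*#%#..=**#**#**-::#%%%%%%%%%########*----=*=
=---=#%%%%%%%#=:.....:=#:.:+******+:::%%%%%%%%%###########=--=*=
#*--#%%%%%%%#:..-=+=-..:=..:=****=:..+%#**#%%%############+-++..
%%#=-*%%%%%%-.:+*****+:.::...:::::..-=:::::-=#%%#%%######==*:...
%%#**-=#%%%*..+**###**+..:=:.::::..::::-==-:::*%%%#####*=+#=.. .
###=+*=-*%%*..**#+:*#**::.+%+=::-==::-+*****=::*%#####+=*###..:-
%%#---=*-=##..+**###**+:::+%%%%%%%:::***##***-:=%###*=+#####**+=
##+:-::-*==*=.:+******-:::*%%%%%%*::-**#=-#**=:-###+=*#######+==
*+-:::::=#*-+-.:-=++=::::=%%%%%%%*::-**##*#**-:-#*=+########*===
-::::::=#%##==-:::::::::=%%%%%%%%%:::+******=::*+=*#########====
----=+####%%#*-+*+=--=+#%%%%%%%%%%*:::-+++=-::-=+##########+====
##%##%%%%%%%%%#==#%%%%%%%%%%%%%%%%%*-::::::::-=*##########*=====
%%#%%###%%%%%%%#*-+%%%%%%%%
[... 1490 characters left out ...]
########################**+-=***********+-----
*****************=-*####################***=-+***********+=-----
******************+-=##################**+-=++++++++++***=------
*******************+=-+##############***=-++==+++++++***+-------
********************+-:-==+#########**+-==----=++++++**+=-------
********************=--::--++++++++==--=------=++++++**+***+---:
-=******************-:::-:-:::::::::::::::----=++++++*+---=+**-:
..------------****+:...................   .:--++=-----::....:=*-
       .......+**=....                      .-++:....         :=
            ..=*-...                         .=+...             
.........  .::-...                             :.:-.  ..........
w25
```

The empty pan looks the same as in the level picture, so it is level on the bar. Grip hard, lift clear and carry it back to the board.

Emit:
{"api": "servo_tool", "payload": {
  "rows": [0,0,0,0,1,-0.002,0,0,0,1,-0.004,0,0,0,1,-0.006,0,0,0,1,-0.007,-0.001,0,0,1,-0.006,-0.004,0,0,1,-0.004,-0.008,0,0,1,-0.002,-0.012,0,0,1],
  "newtons": 60
}}

```text
clock: 31.3
position: [0.4868, -0.1785, 0.2067]
eef_rot: [0.013, 1.57, -0.013]
ft_force: [0.9, -0.0, -4.9]
gripper_width: 0.631
```

Emit:
{"api": "servo_tool", "payload": {
  "rows": [0,-0.015,0.003,0,1,0,-0.018,0.005,0,1,0,-0.02,0.006,0,1,0,-0.02,0.006,0,1,0,-0.02,0.006,0,1,0,-0.019,0.006,0,1,0,-0.016,0.005,0,1,0,-0.013,0.0025,0,1],
  "newtons": 60
}}

```text
clock: 32.1
position: [0.5233, -0.322, 0.206]
eef_rot: [0.014, 1.571, -0.015]
ft_force: [-0.7, 0.1, -4.1]
gripper_width: 0.627
```

Emit:
{"api": "servo_tool", "payload": {
  "rows": [0,-0.011,0,0,1,0.002,-0.009,0,0,1,0.005,-0.006,0,0,1,0.008,-0.003,0,0,1,0.011,-0.001,0,0,1,0.011,0,0,0,1,0.011,0,0,0,1,0.008,0,0,0,1],
  "newtons": 60
}}

```text
clock: 32.9
position: [0.5229, -0.3488, 0.1486]
eef_rot: [0.014, 1.572, -0.012]
ft_force: [0.5, 0.6, -3.7]
gripper_width: 0.63
```

```bash
python3 wr.py 26; python3 go.py .5231 -.3498 .0705 -1
python3 - <<'E'
from wu import *;import cv2
o,c=load(26);g=cv2.cvtColor(c["img"],cv2.COLOR_RGB2GRAY)
s=cv2.resize(g[:345],(64,24),interpolation=cv2.INTER_AREA)
for r in s:print("".join(" .:-=+*#%@"[int(v)*9//255] for v in r))
E
```

```text
t 32.95 p [ 0.5224 -0.3485  0.1476] x [-0.002  0.002 -1.   ] jaw -0.95 F [-0.6  0.5 -5.6] q [ 0.12  0.67  0.57  1.69 -0.44  0.91  0.86] w 0.629
turn about world z -0.05 => tool x turn 0.05
world [ 0.0007 -0.0013 -0.0771] tool now [ 0.0771 -0.0014  0.0009] tool after turn [ 0.0771 -0.0014  0.0009]
##=-::::-=====+#########%%%%%%%%%%%%%%%##############*-----*+===
*-:::::-=======+#######%%%%%%%%%%%%%%%%%%##############=----+*==
-::::--=======--*##%#%%%%%%%%%%%%%%%%%%%%###############+----=*+
=-::-=====-==--==%%%%%%%%%%%%%%%%%%%%%%%%#%##############*---+++
#+---====-=--====#%%%%%%%%%%%%%%%%%%%%%%%%%###############==*+==
##*---====--======#%%%%%%%%%%%%%%%%%%%%%%%%%############*-++====
####+---=-=========#%%%%%%%%%%%%%%%%%%%%%%%%###########==*+=-===
#####*---===========*%%%%%%%%%%%%%%%%%%%%%%%%%#######*=++=======
##%####+---==========+%%%%%%%%%%%%%%%%%%%%%%%%%#####+=*+========
%%####%%*=--===========#%%%%%%%%%%%%%%%%%%%%%%####*=+*=--=======
######%%##+--===========*%%%%%%%%%%%%%%%%%%%%%###+=*+=-..-======
*######%###+---==========+%%%%%%%%%%%%%%%%%%%##*=+*+===--=--====
+######%###+----==========+*%%%%%%%%%%%%%%%###+=*+**#%%#####+=-=
+#####%%####+++---==========+%%%%%%%%%%%%%##*=+**#**+::-==+*##+=
*####%#########*+--==========+#%%%%%%%%%%%#+=****==+=.:-==-===*=
#####%###########*---==========*%%%%%%%%%#=+#***===-*:===---..  
###################=--==========+#%%%%%#+=*##**=:::.+===-:.     
####################*---==========*%%%#=+####+==:...:+--.       
#####################*=--===========+=-+####*=:......:.         
##%%%###############+=+=---------------+++##=-:---:=:.          
#+============####*-....:............::....===++=--:.           
..............*##+......             .......:+=:......          
     .........+#-.......                 .....:-...             
        .  :::-:...... ...                  . ..:--. ...........
```

Emit:
{"api": "servo_tool", "payload": {
  "rows": [0.006,-0.001,0.0005,0,1,0.011,0,0,0,1,0.013,0,0,0,1,0.013,0,0,0,1,0.012,0,0,0,1,0.01,0,0,0,1,0.006,0,0,0,1,0.002,0,0,0,1],
  "newtons": 60
}}

```text
clock: 33.75
position: [0.5236, -0.3508, 0.0768]
eef_rot: [0.014, 1.571, -0.013]
ft_force: [-0.1, -0.8, 0.8]
gripper_width: 0.623
```

```bash
python3 go.py .5231 -.3498 .0675 -1
```

```text
t 33.75 p [ 0.5236 -0.3508  0.0768] x [-0.  0. -1.] jaw -0.99 F [-0.1 -0.8  0.8] q [ 0.16  0.77  0.52  1.72 -0.5   0.79  0.9 ] w 0.623
turn about world z -0.01 => tool x turn 0.01
world [-0.0005  0.001  -0.0093] tool now [ 0.0093  0.001  -0.0005] tool after turn [ 0.0093  0.001  -0.0005]
```

Emit:
{"api": "servo_tool", "payload": {
  "rows": [0,0,0,0,1,0.001,0,0,0,1,0.002,0,0,0,1,0.002,0,0,0,1,0,0,0,0,1],
  "newtons": 10
}}

```text
clock: 34.25
position: [0.5237, -0.3507, 0.072]
eef_rot: [0.014, 1.571, -0.014]
ft_force: [-0.3, -0.4, -2.6]
gripper_width: 0.634
```

```bash
python3 wr.py 27; python3 go.py;python3 - <<'E'
from wu import *
print(load(27)[0]["moment"].round(2))
E
```

```text
t 34.3 p [ 0.5237 -0.3506  0.0721] x [ 0.  0. -1.] jaw -0.99 F [-0.3 -0.9 -1.4] q [ 0.17  0.77  0.51  1.72 -0.51  0.78  0.91] w 0.634
[-0.03  0.01 -0.03]
```

Emit:
{"api": "servo_tool", "payload": {
  "rows": [0.001,0,0,0,1,0.0015,0,0,0,1,0.0015,0,0,0,1,0.001,0,0,0,1,0,0,0,0,1],
  "newtons": 8
}}

```text
clock: 34.8
position: [0.5236, -0.3506, 0.067]
eef_rot: [0.014, 1.571, -0.013]
ft_force: [0.2, -0.9, -1.2]
gripper_width: 0.637
```

```bash
python3 go.py
```

```text
t 34.8 p [ 0.5236 -0.3506  0.067 ] x [-0.  0. -1.] jaw -0.99 F [ 0.2 -0.9 -1.2] q [ 0.17  0.78  0.51  1.72 -0.51  0.78  0.91] w 0.637
```

Emit:
{"api": "servo_tool", "payload": {
  "rows": [0.001,0,0,0,1,0.0015,0,0,0,1,0.0015,0,0,0,1,0.0015,0,0,0,1,0.001,0,0,0,1],
  "newtons": 6
}}

```text
clock: 35.3
position: [0.5236, -0.3506, 0.0607]
eef_rot: [0.014, 1.571, -0.013]
ft_force: [-2.3, 0.5, 7.6]
gripper_width: 0.638
```

```bash
python3 go.py;python3 wr.py 28
```

```text
t 35.3 p [ 0.5236 -0.3506  0.0607] x [-0.  0. -1.] jaw -0.97 F [-2.3  0.5  7.6] q [ 0.17  0.79  0.5   1.72 -0.52  0.77  0.91] w 0.638
```

Seated (+7.6 N). Release, rise and check.

Emit:
{"api": "servo_tool", "payload": {
  "rows": [-0.002,0,0,0,0.1,0,0,0,0,-1,0,0,0,0,-1,0,0,0,0,-1,0,0,0,0,-1,0,0,0,0,-1]
}}

```text
clock: 35.95
position: [0.5237, -0.3507, 0.0627]
eef_rot: [0.013, 1.571, -0.013]
ft_force: [0.7, -0.0, 0.0]
gripper_width: 1.001
```

Emit:
{"api": "servo_tool", "payload": {
  "rows": [-0.01,0,0,0,-1,-0.03,0,0,0,-1,-0.045,0,0,0,-1,-0.03,0.03,0,0,-1,-0.03,0.04,0,0,-1,-0.02,0.02,0,0,-1,0,0,0,0,-1,0,0,0,0,-1]
}}

```text
clock: 36.75
position: [0.5253, -0.2609, 0.2282]
eef_rot: [0.013, 1.57, -0.013]
ft_force: [-0.3, 0.1, -0.2]
gripper_width: 1.0
```

```bash
python3 wr.py 30; python3 go.py
python3 - <<'E'
from wu import *;import cv2
from h import unproj
o,c=load(30);g=cv2.cvtColor(c["img"],cv2.COLOR_RGB2GRAY)
s=cv2.resize(g[:345],(80,30),interpolation=cv2.INTER_AREA)
for r in s:print("".join(" .:-=+*#%@"[int(v)*9//255] for v in r))
# predicted pan outline corners at expected pose: edges check
def proj(P):
    M=np.linalg.inv(c["cam_to_world"]);q=M[:3,:3]@np.asarray(P)+M[:3,3];return [round(c["fx"]*q[0]/q[2]+c["cx"]),round(c["fy"]*q[1]/q[2]+c["cy"])]
a=np.radians(89);ex=np.array([np.cos(a),np.sin(a)]);ey=np.array([-ex[1],ex[0]]);C=np.array([.5236,-.3506])+.108*ex;print("C",C)
for n,x,y in(("L",0,.134),("R",0,-.134),("tL",.13,.062),("tR",.13,-.062),("jL",.067,.064),("jR",.067,-.064)):print(n,proj([*(C+ex*x+ey*y),.04]))
E
```

```text
t 36.8 p [ 0.5246 -0.2615  0.2275] x [-0. -0. -1.] jaw -1.02 F [-0.2  0.  -0.3] q [-0.09  0.51  0.65  1.75 -0.35  1.    0.68] w 1.003
:......+#################################################*#####**#*+-:.:-+##*=-.
......-###########*#########*###################*###*#######**###**=:.:----+###+
.....-*#####################++%%%%%%%%%%%%%%%%%%+#*#####*****#**#*+:.--------=+*
..:-+#*#####################*=%%%%%%%%%%%%%%%%%%+#####**#####*****-.------------
**####*#####################*=%%%%%%%%%%%%%%%%%#+######*##**#**#*+:------------:
####################*********=%%%%%%%%%%%%%%%%%#+########*##*****--------------:
####*###############*********=%%%%%%%%%%%%%%%%%#+**#*######*****+--------=-----:
##*#################*********-%%%%%%%%%%%%%%%%%#+***************=+==-----=------
#*#***############*#*********-%%%%%%%%%%%%%%%%%%+**************+:-===---=--=----
###################*********==#%%%%%%%%%%%%%%%%%++*************-:::-=----------:
***#################++*****-+########%%%%%%######*=********#**=:::-==----------:
*###################+-=**+-*######################*=*******#**-:::==-------
[... 871 characters left out ...]
==-:::.=-------::..      
%#--::::::*#########*****+=----------------------------=---...:*:--:.           
----:::::-#########*=-==+*****++---------------------::::... ..+..              
::::....=*#######*-.....-******#*=----------=**++++==....... . .                
       .*######*=.......-**#**#***+-::..::-+#*#*#***+...     :-                 
       .**##**=.........:#**###**#+........*****##**=..                         
   .....+*##+:..........:*********=........+**###*#*+:.                ....     
  .:::::-*+:............**********-........=####*#**=+.               ::::-:   .
C [ 0.52548486 -0.24261645]
L [148, 188]
R [474, 188]
tL [227, 12]
tR [395, 13]
jL [229, 102]
jR [393, 102]
```

Released. The ASCII outline matches the expected pose, but I want a finer check that the pan lies flat.

Run:
```python
from wu import *;import cv2
for k in(10,30):
    o,c=load(k);g=cv2.cvtColor(c["img"],cv2.COLOR_RGB2GRAY)
    L=cv2.createLineSegmentDetector().detect(g[:290])[0][:,0]
    print(k)
    for l in L:
        n=np.hypot(l[2]-l[0],l[3]-l[1])
        if n>45 and 120<min(l[0],l[2]) and max(l[0],l[2])<500:print(l.round(0).astype(int).tolist(),int(n))
```

```text
10
[228, 13, 234, 111] 97
[391, 104, 395, 13] 91
[226, 103, 221, 8] 95
[472, 196, 389, 106] 122
[176, 152, 181, 89] 62
[401, 7, 396, 102] 95
[235, 108, 197, 148] 54
[397, 102, 482, 197] 127
[137, 196, 192, 136] 81
[483, 198, 443, 233] 53
[196, 136, 226, 102] 45
[416, 244, 469, 196] 71
[218, 21, 222, 101] 80
[400, 101, 404, 8] 92
[448, 233, 483, 203] 46
[486, 195, 401, 101] 126
[182, 82, 186, 32] 50
[309, 14, 229, 14] 80
[392, 14, 333, 14] 58
[194, 146, 151, 194] 63
[153, 196, 204, 241] 68
30
[236, 33, 240, 109] 76
[383, 103, 386, 19] 83
[458, 187, 382, 104] 112
[233, 101, 228, 14] 86
[391, 16, 388, 101] 85
[164, 171, 163, 57] 113
[164, 273, 163, 203] 70
[468, 187, 422, 229] 62
[240, 106, 198, 153] 62
[188, 150, 233, 100] 66
[388, 101, 432, 149] 65
[199, 153, 322, 236] 148
[328, 240, 381, 240] 52
[213, 271, 169, 244] 51
[416, 223, 456, 187] 53
[466, 180, 499, 94] 91
[384, 20, 316, 20] 68
[166, 55, 215, 59] 49
[391, 99, 395, 14] 85
[304, 20, 237, 20] 67
[228, 100, 195, 136] 49
[472, 104, 459, 173] 69
[292, 109, 383, 108] 91
[457, 171, 398, 107] 86
[194, 151, 163, 185] 45
[418, 233, 378, 269] 53
[246, 272, 170, 204] 102
[165, 187, 277, 288] 151
[345, 288, 393, 244] 64
```

The edges match the flat-pan prediction within about 4 px: tip 228–395 (predicted 227–395), side corner near (470,187) (predicted (474,188)). One last check of the wheels and the bystanders with the side camera.

```bash
python3 chk.py 31
python3 - <<'E'
import pickle,cv2,numpy as np
from h import d,unproj
for n in("side","scene"):
    a=d[n]["img"].astype(int);b=pickle.load(open(f"{n}_31.pkl","rb"))
    m=(np.abs(a-b["img"].astype(int)).max(2)>45).astype(np.uint8);k,_,st,ce=cv2.connectedComponentsWithStats(m)
    for j in range(1,k):
        if st[j,4]>40:print(n,"changed",ce[j].round(0),st[j].tolist())
b=pickle.load(open("side_31.pkl","rb"));h=b["img"].max(2)[335:415,262:385]
for r in h[::4,::2]:print("".join(" .:-=+*#%@"[int(v)*9//255] for v in r))
E
```

```text
t 36.8 [ 0.5246 -0.2615  0.2275] [-0.2  0.  -0.3] [-0.12  0.07  0.03] 1.003
side [353. 205.] [344, 198, 18, 14, 219] [ 0.536 -0.438]
side [229. 280.] [222, 266, 15, 31, 265] [ 0.755 -0.041]
side [248. 276.] [240, 272, 16, 11, 107] [ 0.717 -0.063]
side [253. 294.] [244, 284, 17, 19, 220] [ 0.686 -0.007]
side [192. 310.] [180, 306, 24, 10, 118] [0.794 0.074]
side [310. 357.] [297, 348, 27, 16, 206] [0.518 0.139]
side [335. 379.] [306, 359, 59, 31, 572] [0.46  0.181]
scene [135. 213.] [125, 199, 24, 24, 353] [0.577 0.407]
scene [174. 255.] [155, 245, 29, 19, 147] [0.465 0.168]
scene [388. 286.] [380, 270, 18, 33, 415] [ 0.59  -0.321]
scene [429. 371.] [418, 369, 26, 9, 68] [ 0.384 -0.494]
scene [321. 391.] [316, 379, 11, 24, 227] [ 0.25  -0.353]
side changed [358.  68.] [308, 0, 123, 173, 7695]
side changed [596.  86.] [545, 0, 95, 238, 10863]
side changed [357. 220.] [305, 194, 100, 59, 883]
side changed [632. 199.] [624, 195, 16, 10, 48]
side changed [635. 212.] [627, 201, 13, 21, 143]
side changed [349. 244.] [328, 225, 49, 37, 800]
side changed [383. 245.] [368, 233, 30, 20, 279]
si
[... 1927 characters left out ...]
++#####
----+****************+::-+***-+***=:....::-++****+=:=++=+#####
---+*****************=:::=*******+-:......::-+++++-:-=+=######
--=******************=..:::-===-:::..::.....::::::.:=+++######
-=+******************+-....::::.....-=--:.........:=++=*######
=+*********************=-.........:+##*=--::...::=++=++######%
+*************************++=-==++*****###**++++***++=*###%%#%
==++++*+++*****************************************++=##%%%%%%
===========++++*++++******************************++++#%%%%%%%
====================++++*++***********************++=##%%%%%%%
=============================++++*+++************++++####%%%%%
======================================++++*++****++=####%%%##%
```

Three wheels lie in the bin, each with its hub visible. The pan is parked and the tub and saddle block are unchanged. Handing in.

```bash
python3 -c "
from workcell import robot
print(robot.finish_job())"
```

```text
the job is handed in; nothing more can be done
None
```

The job is done and handed in at about 37 s on the robot's clock, within the 51 s limit. All three wheels are in the bin, and the empty pan is back on the middle of the board, upright and released.

**What I did:** I gripped the block across its 56 mm width, so the pan could pivot about the jaw axis while the tool pointed down. I laid the spout about level on the bar, which carried about 4 N. I then eased the grip to 16–20 N and tipped the pan about the bar to roughly 39° (worked out from the gripper's travel). After that I levelled it on the bar again, carried it back and let go.

**Last checks:**
- **Wheels:** the side camera shows three separate wheels inside the bin's cavity.
- **Pan:** its edges match a flat pan to about 6 px at the spout. Its centre is at (0.525, −0.243) and the board's at (0.525, −0.242).
- **Bystanders:** the tub and saddle block show no change against the first pictures.
- **Gripper:** open, clear of everything, with forces near zero.

**What went wrong or disagreed:**
- **Slipping grip:** even at 60 N the pads could not quite hold the loaded pan. It slipped nose-down to about 14–15° on one fast lift and also crept several mm down in the jaws. I first pushed the wheels back inside the pan, then reset it on the board and carried it slowly. The wheels did not slide until the tip.
- **Press on the board:** resetting the pan briefly pressed it down with about 31 N at the wrist.
- **Bump against the bar:** the spout met the front of the bar once, at about 9 N. By that touch the bar is about 15 mm further off and higher than the cameras had suggested.
- **Bearing at full tilt:** by then the bar load was too small to tell from zero; the wheels had already run out.

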